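# Stir the worn grinding balls out through the sieve

## Robot

A 7-joint arm with a two-finger parallel gripper is mounted at the origin on a cart in front of the work surface, level with it; the furniture and walls round the work are solid. World frame = base frame: x ahead of the robot, y to its left, z up, the work surface at z = 0. Lengths are in mm, angles in rad, forces in N, time in s.
With the tool pointing down it reaches from about 400 to 875 mm from the base axis. Payload 4.4 kg.
Tool frame: the origin (TCP) lies at the very end of the fingers, on their centre line; the grasp point (between the pads) lies 19 mm behind it; y points along the fingers, z is the direction in which the jaws open and shut, and the axes are right-handed (so a half turn about y gives the same grasp; the last joint's range is limited). The gripper opens to 85 mm and grips with 20 to 120 N. Pads are 22 mm wide; open, the fingers measure 114 mm over their backs; the gripper's body (76 mm by 85 mm) begins 54 mm behind the grasp point. The pads swing forward as they close: fully open they stand 13 mm farther back than shut.
Start: joints at [-0.066, 0.628, 0.038, 1.517, -0.027, 0.996, -0.02], TCP at [650.014, 0.027, 231.313] pointing down, gripper open.
Joint ranges: [-3.06, 3.06], [-0.37, 2.12], [-1.25, 1.32], [0.18, 2.47], [-1.1, 4.24], [0.23, 1.98], [-2.94, 2.94]. Speed limits (rad/s): [2.57, 2.57, 3.14, 3.14, 3.14, 3.14, 3.14].

## Interface

Orientations are given as [roll, pitch, yaw] about the fixed x, y, z axes, in that order (R = Rz(yaw) Ry(pitch) Rx(roll)).
In Python, from cell import read_state, get_image, finish_job gives the robot as it stands. The module is installed in compiled form; this text tells all that it offers.
- The arm moves only by the tool servo_tool, never from a script. Its argument "increments" is a list of rows, each an object of numbers: "dx", "dy", "dz": the shift along the world's x, y, z in cm; "ax", "ay", "az": the turn, a rotation vector about the world's x, y, z in rad; "claw": the closure, from -1 (fully open) to 1 (shut). A call has 1 to 8 rows; each row is the pose to reach, as a shift and turn from the pose commanded when the call began; what a row does not reach only later rows make up. A row lasts 1/12 s, in which the tool goes at most 41.7 mm and 7.16 degrees, less where a joint would pass 70% of its speed; a pose out of reach is approached as far as the arm can. A call with a gripper value outside its range is refused whole. The fingers move at their own pace and stop on an object; the grip force is fixed at half the most. Time passes only in rows, so rows that repeat a pose let the fingers close. It gives the time, the measured TCP pose, the force and the opening at its end, in the units of the state.
- read_state(): the state, without advancing time (a new reading comes with each control period).
- get_image(name): name is "scene" or "side" or "wrist"; returns a dict with "color" (384x512x3 uint8, red, green, blue), "fov_y" (degrees; the focal length in pixels is half the picture's height over the tangent of half this angle, whatever the lens; pixels are square), "cx", "cy" (the principal point, pixels), "R" (3x3) and "t" (3): a world point X has camera coordinates R X + t. Camera axes: x right, y down, z forward; pixel columns grow to the right and rows downward; lengths in mm; the calibration is good to about 2 mm. A picture is of the moment at which its call begins. There is no depth.
- finish_job(): hands the job in, once; it reports no verdict.
The state is a dict: "clock": time; "qpos": joint angles; "qd": joint speeds; "tau": joint torques, N m; "eef_pos": TCP position; "tool_rot": TCP orientation; "force": force on the tool from outside, world axes, zero at the start; "torque": the same for the moment, N m; "width": finger opening in mm.
Only numpy, scipy, OpenCV 4.12 (cv2) and the standard library are available. Lean on these libraries where they do the work, as an engineer would, in place of code of your own. Each camera call takes 0.05 s, during which the arm holds its last target.

## Task

Sort the worn balls out of the grinding balls on the bench sieve: swing its clear cover right aside, take the glass rod out of its stand and stir the balls round the screen with it anticlockwise (seen from above), at least two full turns, and carry on with the rod until all three small brown worn balls have dropped through into the pan and only the four white full-size balls are left on the screen. Then stand the rod upright in its stand again, in any bore, and swing the cover fully shut. Touch the balls with the rod only, never with the gripper, and leave the other things on the bench where they are.

Things in the scene. Friction and masses are not known exactly. Their poses are not given: they have to be found in the camera images.
- sieve: round bench sieve, fixed, 146 mm across, rim 88 mm high: clear receiver pan (floor 5 mm up, blue liner) below, steel frame (inner radius 65 mm) with a perforated steel screen above. Origin: centre of the underside, z up; at yaw 0 its x points away from the robot, y to the left. Top of the screen at z = 48 mm. The cover's post (12 mm thick, 107 mm high) stands at x = 65, y = -65 mm
- screen_center (a point): centre of the screen's top face (axes as sieve). The screen, 4 mm thick, has 15 round holes of 17 mm diameter in two circles: ten at 57 mm from the centre, at 0, 36, 72 .. 324 degrees (anticlockwise from the sieve's x), and five at 26 mm, at 18, 90, 162, 234 and 306 degrees. To stir, keep the rod's end 25 to 55 mm from the centre and 3 to 12 mm above the screen
- cover (a joint): flat clear round cover, 147 mm, turning level about the post, 2 mm above the rim. 0 = fully shut, over the screen; it grows anticlockwise seen from above, the knob sweeping round the robot's side to the right; stop at 1.95 rad. Above about 1.75 it leaves the screen free. Light friction hinge (under 1 N at the knob), it stays where it is left; push the knob either way
- cover_knob (a point): on the cover's upright round black knob, 18 mm thick, 148 mm from the post's axis (with the cover shut at x = -40, y = 40 mm in the sieve's frame); this point is 115 mm above the sieve's underside. The knob's top is 128 mm above the underside; the steel strap and foot disc (24 mm) below it reach up to 101 mm
- stir_rod: clear glass stirring rod, 206 mm long, 40 g, upright in a bore of the stand: a 9 mm thick stem with an orange rubber foot, and a blue flat grip on its top 52 mm, 14 mm thick along the rod's own x and 24 mm wide along its own y. Origin: centre of the lower end, z along the rod to its top. In the stand its top is about 218 mm above the bench
- rod_tip (a point): centre of the rod's lower end. Stirring on a circle of about 32 mm or 54 mm radius goes smoothly; between these a ball may be wedged between rod and frame
- rod_top (a point): centre of the rod's upper end. Hold the blue grip firmly across its 14 mm: a sideways load of 1 to 2 N at the lower end can swing the rod between the pads
- rod_stand: white drilled block on a grey foot, fixed to the bench, 60 x 136 mm, 52 mm high. Origin: centre of the underside, z up. Three bores of 15 mm diameter, floors 12 mm above the underside, at y = -38, 0 and 38 mm on its own y axis (x = 0); the rod starts in the middle one. In a bore the rod's end is about 12 mm above the underside and the rod may lean up to about 0.15 rad
- full_1_center (a point): full-size white plastic-coated grinding ball, 24 mm, 12 g; this point is its centre. It cannot pass the screen's holes (at most it sits in one, 4 mm deep, and can be pushed out)
- full_2_center (a point): full-size white plastic-coated grinding ball, 24 mm, 12 g; this point is its centre. It cannot pass the screen's holes (at most it sits in one, 4 mm deep, and can be pushed out)
- full_3_center (a point): full-size white plastic-coated grinding ball, 24 mm, 12 g; this point is its centre. It cannot pass the screen's holes (at most it sits in one, 4 mm deep, and can be pushed out)
- full_4_center (a point): full-size white plastic-coated grinding ball, 24 mm, 12 g; this point is its centre. It cannot pass the screen's holes (at most it sits in one, 4 mm deep, and can be pushed out)
- worn_1_center (a point): worn dark-brown grinding ball, 13 mm, 10 g; this point is its centre. It drops through a hole of the screen when its centre comes over the hole; in the pan its centre is about 12 mm above the sieve's underside
- worn_2_center (a point): worn dark-brown grinding ball, 13 mm, 10 g; this point is its centre. It drops through a hole of the screen when its centre comes over the hole; in the pan its centre is about 12 mm above the sieve's underside
- worn_3_center (a point): worn dark-brown grinding ball, 13 mm, 10 g; this point is its centre. It drops through a hole of the screen when its centre comes over the hole; in the pan its centre is about 12 mm above the sieve's underside
- amber_bottle: bystander, loose, to be left where it is; small amber reagent bottle, 48 mm across, 105 mm high; origin: centre of the underside. It and the rod stand may have exchanged places
- cylinder_50: bystander, loose, to be left where it is; tall measuring cylinder, 29 mm tube on a 62 x 54 mm foot, 190 mm high, 70 g; origin: centre of the underside
- dropper_bottle: bystander, loose, to be left where it is; dropper bottle with yellow solution, 38 mm across, 102 mm high; origin: centre of the underside
- tweezers: bystander, loose, to be left where it is; steel tweezers lying flat, 127 mm along y, 16 mm wide, 9 mm high, low enough for the cover to pass over; origin: centre of the underside
- petri_dish: bystander, loose, to be left where it is; petri dish, 60 mm across, 15 mm high, low enough for the cover to pass over; origin: centre of the underside
There are look-alikes about, which are no part of the job. Of the things like the stir_rod, leave any that is yellow; of the rest the smaller one is meant.

How it is judged:
By the outcome, as a careful person would: the job done as asked, in the order asked, and still so for the second after the job is handed in, with the robot touching nothing.
It also fails if it takes over 72 s, if anything falls off the work surface, if the arm or the gripper's body presses on something with over 40 N, if the wrist force passes 120 N, or if a joint passes its speed limit or range.

## Working session

There is one attempt and no reset: what is moved stays moved. The work goes in short steps, Python scripts to look and compute and a tool call to move; the robot and the scene stay as the last step left them, time stands still between calls to the robot, and variables do not carry over. Pictures are saved under pics/ and viewed, and the job is handed in when it is done.

Besides the shell and the picture viewer there is one more tool, called after ">>>" by a JSON object that holds its "fn" and its "kwargs", one argument or row to a line. servo_tool: Moves the arm, as the interface text tells. Its arguments: {"type":"object","properties":{"increments":{"type":"array","items":{"type":"object","properties":{"dx":{"type":"number"},"dy":{"type":"number"},"dz":{"type":"number"},"ax":{"type":"number"},"ay":{"type":"number"},"az":{"type":"number"},"claw":{"type":"number"}}}}},"required":["increments"]}

```bash
mkdir -p pics; ls; cat > h.py <<'E'
import numpy as np, cv2, json
from cell import read_state, get_image, finish_job
def shot(n,tag):
    im=get_image(n); c=im["color"][:,:,::-1].copy(); cv2.imwrite(f"pics/{tag}.png",c)
    import pickle; pickle.dump(im,open(f"pics/{tag}.pkl","wb")); return im
def K(im):
    f=im["color"].shape[0]/2/np.tan(np.radians(im["fov_y"])/2); return f,im["cx"],im["cy"]
def ray(im,u,v):
    f,cx,cy=K(im); R=np.array(im["R"]);t=np.array(im["t"])
    d=R.T@np.array([(u-cx)/f,(v-cy)/f,1]); return -R.T@t,d
def onz(im,u,v,z):
    o,d=ray(im,u,v); return o+d*(z-o[2])/d[2]
def proj(im,X):
    f,cx,cy=K(im); p=np.array(im["R"])@np.array(X,float)+np.array(im["t"]); return np.array([cx+f*p[0]/p[2],cy+f*p[1]/p[2]])
def tri(a,b):
    (o1,d1),(o2,d2)=a,b; A=np.stack([d1,-d2],1); s=np.linalg.lstsq(A,o2-o1,rcond=None)[0]
    p,q=o1+s[0]*d1,o2+s[1]*d2; return (p+q)/2,np.linalg.norm(p-q)
def crop(tag,x0,y0,x1,y1,k,out):
    c=cv2.imread(f"pics/{tag}.png")[y0:y1,x0:x1]; cv2.imwrite(f"pics/{out}.png",cv2.resize(c,None,fx=k,fy=k,interpolation=cv2.INTER_CUBIC))
E
python3 - <<'E'
from h import *
for n in ("scene","side","wrist"):
    im=shot(n,n+"0"); print(n,im["color"].shape,im["fov_y"],im["cx"],im["cy"],np.round(-np.array(im["R"]).T@np.array(im["t"])))
s=read_state(); print(s["clock"],s["eef_pos"],s["tool_rot"],s["width"],s["force"])
E
```

```text
pics
scene (384, 512, 3) 51.73728981459363 249.64207804879072 183.77004332102462 [-288. -545.  614.]
side (384, 512, 3) 44.358118260590835 262.3206361043583 184.00370375383363 [ 533. 1294.  828.]
wrist (384, 512, 3) 61.43069212507821 253.34662464783963 191.2611315034128 [651.  81. 373.]
0.15 [6.49517428e+02 4.67878402e-02 2.30606218e+02] [-1.57227748e+00  2.14436356e-05 -1.57079155e+00] 85.34798367445123 [-0.12382609 -0.00614913 -0.2375136 ]
```

View pics/scene0.png

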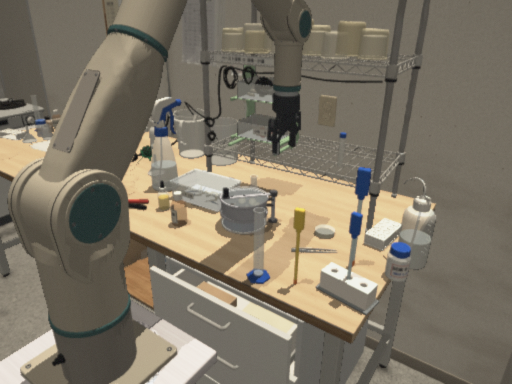

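View pics/side0.png

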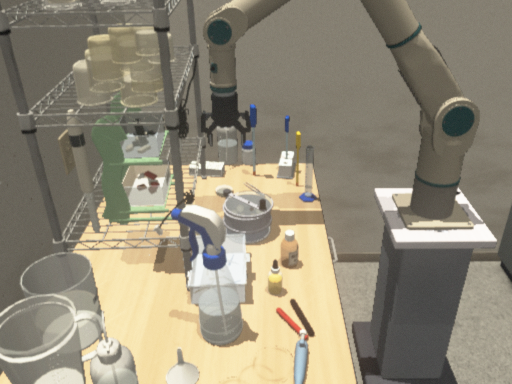

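View pics/wrist0.png

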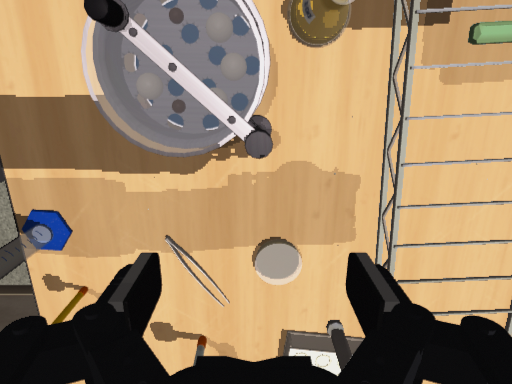

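```bash
python3 - <<'E'
from h import *
crop("scene0",200,150,440,320,3.2,"sc1")
crop("side0",170,90,350,260,4,"sd1")
crop("wrist0",60,0,290,170,3.4,"wr1")
E
```

```text
(no output)
```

View pics/sc1.png

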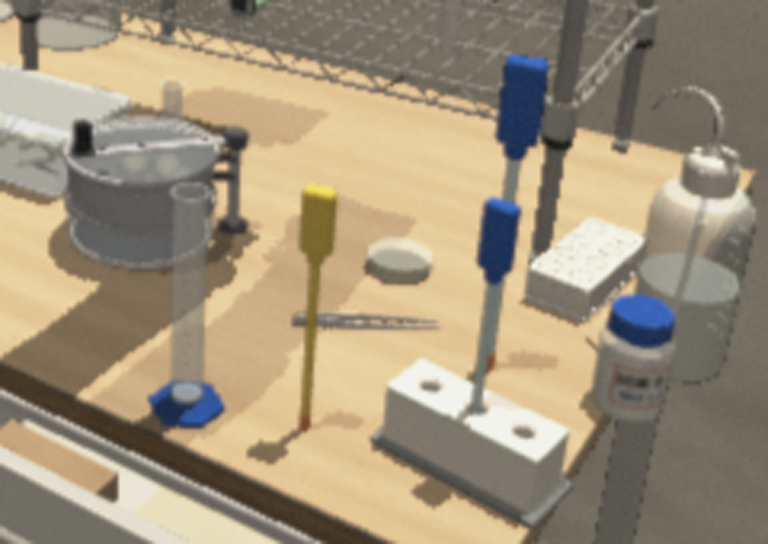

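View pics/sd1.png

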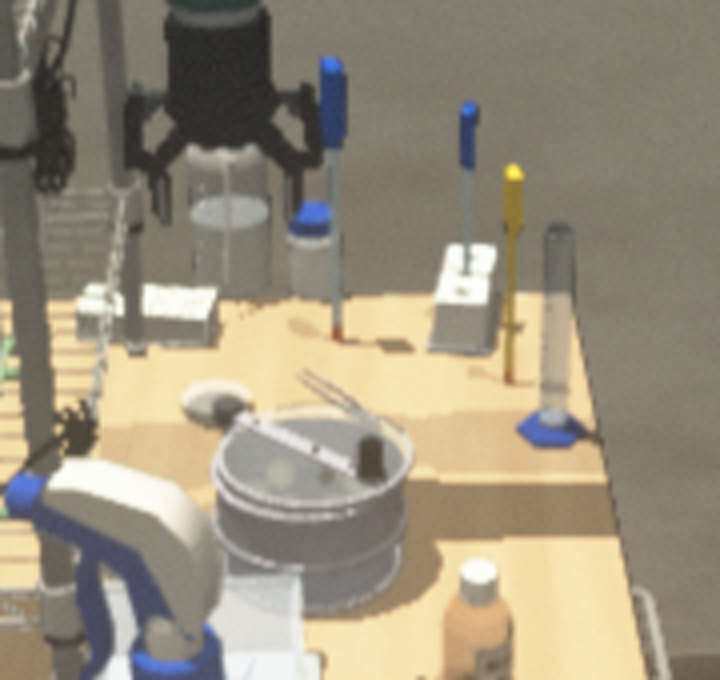

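View pics/wr1.png

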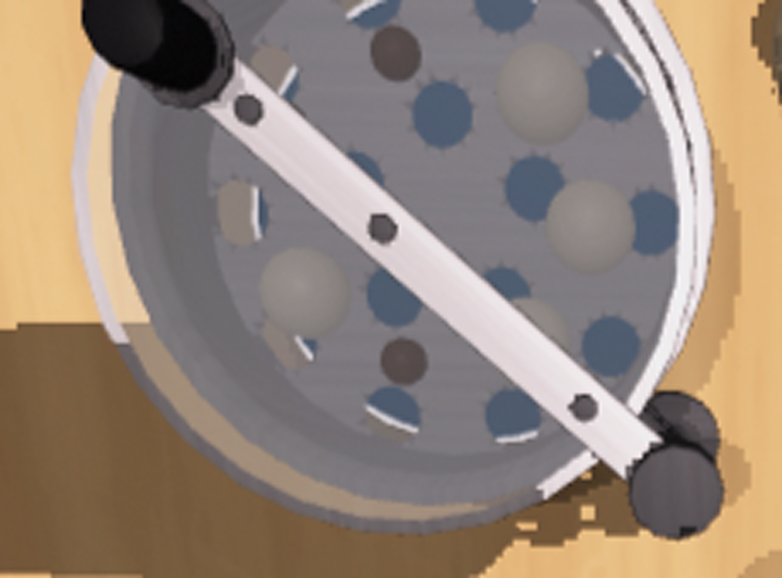

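```bash
python3 - <<'E'
from h import *
import pickle
S=pickle.load(open("pics/scene0.pkl","rb"));D=pickle.load(open("pics/side0.pkl","rb"));W=pickle.load(open("pics/wrist0.pkl","rb"))
np.set_printoptions(suppress=True,precision=1)
c=lambda x,y,x0,y0,k:(x0+x/k,y0+y/k)
def T(a,b): return tri(ray(S,*c(*a,200,150,3.2)),ray(D,*c(*b,170,90,4)))
print("rodtop",T((501,203),(469,107)))
print("big top",T((526,62),(333,63)), "foot",T((489,362),(337,335)))
print("yellow top",T((319,190),(514,173)),"foot",T((305,424),(511,380)))
for p in ((430,385),(475,408),(523,432)): print("bore S",onz(S,*c(*p,200,150,3.2),52))
for p in ((465,267),(462,291)): print("bore D",onz(D,*c(*p,170,90,4),52))
print("cyl foot",onz(S,*c(187,395,200,150,3.2),15))
w=lambda x,y:c(x,y,60,0,3.4)
print("knob",onz(W,*w(128,22),128)); print("post",onz(W,*w(677,490),107))
print("knob SD",T((83,125),(371,440)))
print("post SD",T((235,135),(228,402)))
# holes on screen
for p in ((393,297),(534,189),(441,113),(610,346),(512,415),(650,222)): print("hole",onz(W,*w(*p),48))
for p in ((395,53),(404,361)): print("worn",onz(W,*w(*p),54))
print("petri",onz(W,278,262,15),"tw",onz(W,167,237,5),onz(W,228,303,5))
print("rod in wrist", proj(W,[0,0,0]))
E
```

```text
rodtop (array([ 455.5, -299.6,  215.6]), np.float64(1.1442900985642057))
big top (array([ 575.6, -264.7,  270.3]), np.float64(1.737256121538699)) foot (array([ 577.7, -266.3,    3.9]), np.float64(0.3833678169329501))
yellow top (array([ 422.5, -180.6,  202.1]), np.float64(0.502622878529396)) foot (array([ 420.4, -182.4,    1.5]), np.float64(1.2825533500470414))
bore S [ 456.6 -264.3   52. ]
bore S [ 450.4 -301.9   52. ]
bore S [ 444.6 -339.6   52. ]
bore D [ 456.7 -310.1   52. ]
bore D [ 461.5 -259.5   52. ]
cyl foot [382.8 -99.1  15. ]
knob [545.6 130.6 128. ]
post [654.9  34.  107. ]
knob SD (array([542.5, 127.7, 124.7]), np.float64(2.7002105267982763))
post SD (array([653.4,  30.2, 100.5]), np.float64(4.1835441745827024))
hole [575.6  78.3  48. ]
hole [616.3 106.4  48. ]
hole [592.  125.2  48. ]
hole [636.5  64.9  48. ]
hole [607.7  45.6  48. ]
hole [648.   97.9  48. ]
worn [582.  138.5  54. ]
worn [578.7  61.2  54. ]
petri [ 680.9 -131.    15. ] tw [ 541.2 -101.3    5. ] [ 615.5 -200.     5. ]
rod in wrist [-298.6  157. ]
```

```bash
python3 - <<'E'
from h import *
from scipy.optimize import least_squares
H=np.array([[575.6,78.3],[616.3,106.4],[592,125.2],[636.5,64.9],[607.7,45.6],[648,97.9]])
a=np.radians(np.arange(0,360,36));b=np.radians([18,90,162,234,306])
M=np.r_[57*np.c_[np.cos(a),np.sin(a)],26*np.c_[np.cos(b),np.sin(b)]]
def model(p): 
    c,s=np.cos(p[2]),np.sin(p[2]); return M@np.array([[c,s],[-s,c]])+p[:2]
def res(p):
    m=model(p); return np.array([np.linalg.norm(m-h,axis=1).min() for h in H])
best=min((least_squares(res,[x,y,w]) for w in np.radians(np.arange(-15,20,3)) for x in(590,596) for y in (90,96)),key=lambda r:r.cost)
p=best.x; print(p,np.degrees(p[2]),best.fun)
c,s=np.cos(p[2]),np.sin(p[2]);R=np.array([[c,-s],[s,c]])
for q in((-40,40),(65,-65)): print(R@np.array(q)+p[:2])
E
```

```text
[ 5.91279644e+02  9.93198133e+01 -2.24113740e-02] -1.2840771456359141 [0.34046324 0.41552619 0.17831743 0.17054486 0.87189175 0.3011613 ]
[552.18606874 140.20614824]
[654.8067034   32.87951901]
```

```bash
python3 - <<'E'
from h import *
import pickle
W=pickle.load(open("pics/wrist0.pkl","rb"))
w=lambda x,y:(60+x/3.4,y/3.4)
P=[onz(W,*w(*p),100)[:2] for p in ((248,108),(382,228),(584,407))]
for p in P: d=p-np.array([654.8,32.9]); print(p,np.linalg.norm(d),np.degrees(np.arctan2(d[1],d[0])))
E
```

```text
[558.0056468  119.17282311] 129.66166287106338 138.2893761912801
[586.17129033  93.92655734] 91.83757668217271 138.35561470914476
[632.20068338  53.13047535] 30.33152229215862 138.16570453929728
```

>>> {"fn": "servo_tool", "kwargs": {
  "increments": [
    {"dx": -2.6,"dy": 3.2,"az": -0.12,"claw": 0.2},
    {"dx": -5.2,"dy": 6.4,"az": -0.24,"claw": 0.2},
    {"dx": -7.8,"dy": 9.6,"az": -0.36,"claw": 0.2},
    {"dx": -10.5,"dy": 13.1,"az": -0.48,"claw": 0.2},
    {"dx": -10.5,"dy": 13.1,"az": -0.6,"claw": 0.2},
    {"dx": -10.5,"dy": 13.1,"az": -0.72,"claw": 0.2},
    {"dx": -10.5,"dy": 13.1,"az": -0.84,"claw": 0.2},
    {"dx": -10.5,"dy": 13.1,"az": -0.96,"claw": 0.2}
  ]
}}

```text
invalid input at $.increments[0]: expected keys dx, dy, dz, ax, ay, az, claw
```

>>> {"fn": "servo_tool", "kwargs": {
  "increments": [
    {"az": -0.12,"claw": 0.2},
    {"az": -0.24,"claw": 0.2},
    {"az": -0.36,"claw": 0.2},
    {"az": -0.48,"claw": 0.2},
    {"az": -0.6,"claw": 0.2},
    {"az": -0.72,"claw": 0.2},
    {"az": -0.84,"claw": 0.2},
    {"az": -0.96,"claw": 0.2}
  ]
}}

```text
invalid input at $.increments[0]: expected keys dx, dy, dz, ax, ay, az, claw
```

>>> {"fn": "servo_tool", "kwargs": {
  "increments": [
    {"az": -0.12,"dz": -2,"claw": 0.2},
    {"az": -0.24,"dz": -4,"claw": 0.2},
    {"az": -0.38,"dz": -6,"claw": 0.2},
    {"az": -0.38,"dz": -6,"claw": 0.2}
  ]
}}

```text
invalid input at $.increments[0]: expected keys dx, dy, dz, ax, ay, az, claw
```

```bash
python3 - <<'E'
from h import *
im=shot("wrist","w1"); s=read_state(); print(s["clock"],s["eef_pos"],s["tool_rot"],s["width"],s["force"],s["qpos"])
print(proj(im,[544.3,131.4,128]),proj(im,[654.8,32.9,107]))
E
```

```text
0.2 [6.49644129e+02 2.23366374e-04 2.30749244e+02] [-1.57191887e+00 -1.25179867e-05 -1.57082509e+00] 85.31941341622311 [-0.49772272 -0.70664365  0.89818113] [-0.0657656   0.62898999  0.03847044  1.5179652  -0.02698992  0.99627832
 -0.01998594]
[95.4435692  5.2230787] [258.88789412 145.45424589]
```

View pics/w1.png

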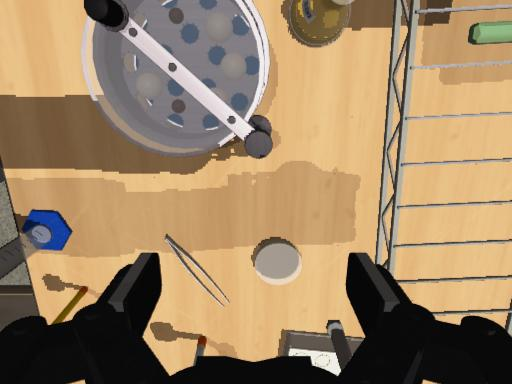

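>>> {"fn": "servo_tool", "kwargs": {
  "increments": [
    {"dx": -2.6,"dy": 3.2,"dz": 0,"ax": 0,"ay": 0,"az": -0.12,"claw": 0.2},
    {"dx": -5.2,"dy": 6.4,"dz": 0,"ax": 0,"ay": 0,"az": -0.24,"claw": 0.2},
    {"dx": -7.8,"dy": 9.6,"dz": 0,"ax": 0,"ay": 0,"az": -0.36,"claw": 0.2},
    {"dx": -10.5,"dy": 13.1,"dz": 0,"ax": 0,"ay": 0,"az": -0.48,"claw": 0.2},
    {"dx": -10.5,"dy": 13.1,"dz": 0,"ax": 0,"ay": 0,"az": -0.6,"claw": 0.2},
    {"dx": -10.5,"dy": 13.1,"dz": 0,"ax": 0,"ay": 0,"az": -0.72,"claw": 0.2},
    {"dx": -10.5,"dy": 13.1,"dz": 0,"ax": 0,"ay": 0,"az": -0.84,"claw": 0.2},
    {"dx": -10.5,"dy": 13.1,"dz": 0,"ax": 0,"ay": 0,"az": -0.96,"claw": 0.2}
  ]
}}

```text
clock: 0.87
eef_pos: [544.7, 131.5, 231.4]
tool_rot: [-1.571, 0.0, -2.536]
force: [-0.1, 0.1, 0.5]
width: 34.2
```

>>> {"fn": "servo_tool", "kwargs": {
  "increments": [
    {"dx": 0,"dy": 0,"dz": 0,"ax": 0,"ay": 0,"az": -0.12,"claw": 0.2},
    {"dx": 0,"dy": 0,"dz": 0,"ax": 0,"ay": 0,"az": -0.24,"claw": 0.2},
    {"dx": 0,"dy": 0,"dz": 0,"ax": 0,"ay": 0,"az": -0.36,"claw": 0.2},
    {"dx": 0,"dy": 0,"dz": 0,"ax": 0,"ay": 0,"az": -0.48,"claw": 0.2},
    {"dx": 0,"dy": 0,"dz": 0,"ax": 0,"ay": 0,"az": -0.6,"claw": 0.2},
    {"dx": 0,"dy": 0,"dz": 0,"ax": 0,"ay": 0,"az": -0.72,"claw": 0.2},
    {"dx": 0,"dy": 0,"dz": -2,"ax": 0,"ay": 0,"az": -0.84,"claw": 0.2},
    {"dx": 0,"dy": 0,"dz": -4,"ax": 0,"ay": 0,"az": -0.96,"claw": 0.2}
  ]
}}

```text
clock: 1.53
eef_pos: [546.0, 131.4, 191.8]
tool_rot: [-1.573, 0.003, 2.787]
force: [-0.1, 0.1, -1.1]
width: 34.3
```

>>> {"fn": "servo_tool", "kwargs": {
  "increments": [
    {"dx": 0,"dy": 0,"dz": -1,"ax": 0,"ay": 0,"az": -0.12,"claw": 0.2},
    {"dx": 0,"dy": 0,"dz": -2,"ax": 0,"ay": 0,"az": -0.24,"claw": 0.2},
    {"dx": 0,"dy": 0,"dz": -2,"ax": 0,"ay": 0,"az": -0.38,"claw": 0.2},
    {"dx": 0,"dy": 0,"dz": -2,"ax": 0,"ay": 0,"az": -0.38,"claw": 0.2}
  ]
}}

```text
clock: 1.87
eef_pos: [544.4, 131.1, 170.3]
tool_rot: [-1.569, -0.001, 2.409]
force: [0.0, -0.3, 0.5]
width: 34.1
```

```bash
python3 - <<'E'
from h import *
im=shot("wrist","w1"); s=read_state(); print(s["clock"],s["eef_pos"],s["tool_rot"],s["width"],s["force"],s["qpos"])
print(proj(im,[544.3,131.4,128]),proj(im,[654.8,32.9,107]))
E
```

```text
1.9167 [544.81138643 131.16244202 170.8747963 ] [-1.56969223e+00  9.11933622e-05  2.41328299e+00] 34.28339498067447 [ 0.16179058 -0.90142706  0.51110742] [-0.68550195  0.65964414  0.6360974   1.84509286 -0.52457585  0.81170571
 -2.07703809]
[254.31776914 222.17297483] [253.03140933 -45.85624978]
```

View pics/w1.png

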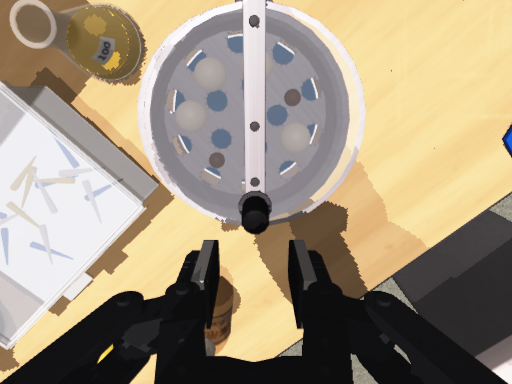

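```bash
python3 - <<'E'
from h import *
import pickle
S=pickle.load(open("pics/scene0.pkl","rb"));D=pickle.load(open("pics/side0.pkl","rb"))
print(tri(ray(S,179,198),ray(D,290,234)), onz(D,289,262,0),onz(D,275,290,0), onz(S,179,222,0))
im=pickle.load(open("pics/w1.pkl","rb"))
for z in(128,115,101): print(proj(im,[544.3,131.4,z]))
E
```

```text
(array([468.17350825, 249.29691165,  89.65490175]), np.float64(4.39208840716629)) [471.30361714 254.11721137   0.        ] [512.52061242 367.85878772   0.        ] [470.38441023 261.99738712   0.        ]
[254.31776914 222.17297483]
[254.2157295  214.20647567]
[254.11828226 206.59851748]
```

>>> {"fn": "servo_tool", "kwargs": {
  "increments": [
    {"dx": 0,"dy": 0,"dz": -2,"ax": 0,"ay": 0,"az": 0,"claw": 0.2},
    {"dx": 0,"dy": 0,"dz": -4,"ax": 0,"ay": 0,"az": 0,"claw": 0.2},
    {"dx": 0,"dy": 0,"dz": -6.1,"ax": 0,"ay": 0,"az": 0,"claw": 0.2},
    {"dx": 0,"dy": 0,"dz": -6.1,"ax": 0,"ay": 0,"az": 0,"claw": 0.2}
  ]
}}

```text
clock: 2.25
eef_pos: [542.8, 131.2, 107.6]
tool_rot: [-1.567, -0.004, 2.416]
force: [-1.4, 0.3, -0.5]
width: 34.4
```

```bash
python3 - <<'E'
from h import *
P=np.array([654.8,32.9]);a0=np.radians(138.3);n=24;tot=np.radians(245.4-138.3)
q=lambda i:P+148*np.array([np.cos(a0+tot*i/n),np.sin(a0+tot*i/n)])
for c in range(3):
    b=q(8*c)
    print([tuple(np.round((q(8*c+i)-b)/10,1))+(round(tot*i/n,2),) for i in range(1,9)])
E
```

```text
[(np.float64(-0.7), np.float64(-0.9), np.float64(0.08)), (np.float64(-1.4), np.float64(-1.8), np.float64(0.16)), (np.float64(-2.0), np.float64(-2.8), np.float64(0.23)), (np.float64(-2.5), np.float64(-3.9), np.float64(0.31)), (np.float64(-2.9), np.float64(-4.9), np.float64(0.39)), (np.float64(-3.3), np.float64(-6.0), np.float64(0.47)), (np.float64(-3.5), np.float64(-7.2), np.float64(0.55)), (np.float64(-3.7), np.float64(-8.3), np.float64(0.62))]
[(np.float64(-0.1), np.float64(-1.1), np.float64(0.08)), (np.float64(-0.1), np.float64(-2.3), np.float64(0.16)), (np.float64(0.0), np.float64(-3.4), np.float64(0.23)), (np.float64(0.2), np.float64(-4.6), np.float64(0.31)), (np.float64(0.5), np.float64(-5.7), np.float64(0.39)), (np.float64(0.9), np.float64(-6.8), np.float64(0.47)), (np.float64(1.3), np.float64(-7.9), np.float64(0.55)), (np.float64(1.9), np.float64(-8.9), np.float64(0.62))]
[(np.float64(0.6), np.float64(-1.0), np.float64(0.08)), (np.float64(1.3), np.float64(-1.9), np.float64(0.16)), (np.float64(2.0), np.float64(-2.8), np.float64(0.23)), (np.float64(2.9), np.float64(-3.6), np.float64(0.31)), (np.float64(3.7), np.float64(-4.3), np.float64(0.39)), (np.float64(4.7), np.float64(-5.0), np.float64(0.47)), (np.float64(5.7), np.float64(-5.6), np.float64(0.55)), (np.float64(6.7), np.float64(-6.1), np.float64(0.62))]
```

>>> {"fn": "servo_tool", "kwargs": {
  "increments": [
    {"dx": -0.7,"dy": -0.9,"dz": 0.1,"ax": 0,"ay": 0,"az": 0.08,"claw": 0.2},
    {"dx": -1.4,"dy": -1.8,"dz": 0.1,"ax": 0,"ay": 0,"az": 0.16,"claw": 0.2},
    {"dx": -2.0,"dy": -2.8,"dz": 0.1,"ax": 0,"ay": 0,"az": 0.23,"claw": 0.2},
    {"dx": -2.5,"dy": -3.9,"dz": 0.1,"ax": 0,"ay": 0,"az": 0.31,"claw": 0.2},
    {"dx": -2.9,"dy": -4.9,"dz": 0.1,"ax": 0,"ay": 0,"az": 0.39,"claw": 0.2},
    {"dx": -3.3,"dy": -6.0,"dz": 0.1,"ax": 0,"ay": 0,"az": 0.47,"claw": 0.2},
    {"dx": -3.5,"dy": -7.2,"dz": 0.1,"ax": 0,"ay": 0,"az": 0.55,"claw": 0.2},
    {"dx": -3.7,"dy": -8.3,"dz": 0.1,"ax": 0,"ay": 0,"az": 0.62,"claw": 0.2}
  ]
}}

```text
clock: 2.92
eef_pos: [508.6, 47.6, 112.8]
tool_rot: [-1.572, 0.002, 3.039]
force: [0.4, -0.1, -0.8]
width: 34.2
```

>>> {"fn": "servo_tool", "kwargs": {
  "increments": [
    {"dx": -0.1,"dy": -1.1,"dz": 0,"ax": 0,"ay": 0,"az": 0.08,"claw": 0.2},
    {"dx": -0.1,"dy": -2.3,"dz": 0,"ax": 0,"ay": 0,"az": 0.16,"claw": 0.2},
    {"dx": 0,"dy": -3.4,"dz": 0,"ax": 0,"ay": 0,"az": 0.23,"claw": 0.2},
    {"dx": 0.2,"dy": -4.6,"dz": 0,"ax": 0,"ay": 0,"az": 0.31,"claw": 0.2},
    {"dx": 0.5,"dy": -5.7,"dz": 0,"ax": 0,"ay": 0,"az": 0.39,"claw": 0.2},
    {"dx": 0.9,"dy": -6.8,"dz": 0,"ax": 0,"ay": 0,"az": 0.47,"claw": 0.2},
    {"dx": 1.3,"dy": -7.9,"dz": 0,"ax": 0,"ay": 0,"az": 0.55,"claw": 0.2},
    {"dx": 1.9,"dy": -8.9,"dz": 0,"ax": 0,"ay": 0,"az": 0.62,"claw": 0.2}
  ]
}}

```text
clock: 3.58
eef_pos: [527.5, -42.1, 112.8]
tool_rot: [-1.57, 0.001, -2.625]
force: [-0.6, 0.1, 0.1]
width: 34.1
```

>>> {"fn": "servo_tool", "kwargs": {
  "increments": [
    {"dx": 0.6,"dy": -1.0,"dz": 0,"ax": 0,"ay": 0,"az": 0.08,"claw": 0.2},
    {"dx": 1.3,"dy": -1.9,"dz": 0,"ax": 0,"ay": 0,"az": 0.16,"claw": 0.2},
    {"dx": 2.0,"dy": -2.8,"dz": 0,"ax": 0,"ay": 0,"az": 0.23,"claw": 0.2},
    {"dx": 2.9,"dy": -3.6,"dz": 0,"ax": 0,"ay": 0,"az": 0.31,"claw": 0.2},
    {"dx": 3.7,"dy": -4.3,"dz": 0,"ax": 0,"ay": 0,"az": 0.39,"claw": 0.2},
    {"dx": 4.7,"dy": -5.0,"dz": 0,"ax": 0,"ay": 0,"az": 0.47,"claw": 0.2},
    {"dx": 5.7,"dy": -5.6,"dz": 0,"ax": 0,"ay": 0,"az": 0.55,"claw": 0.2},
    {"dx": 6.7,"dy": -6.1,"dz": 0,"ax": 0,"ay": 0,"az": 0.62,"claw": 0.2}
  ]
}}

```text
clock: 4.25
eef_pos: [595.0, -103.4, 112.9]
tool_rot: [-1.569, -0.001, -2.006]
force: [-0.2, 0.5, 0.0]
width: 34.3
```

```bash
python3 - <<'E'
from h import *
shot("wrist","w2");shot("scene","s2"); s=read_state(); print(s["clock"],s["eef_pos"],s["tool_rot"],s["width"],s["force"],s["qpos"])
E
```

```text
4.35 [ 596.21086608 -104.01324647  112.83650054] [-1.56631964e+00  6.04800623e-05 -2.01071312e+00] 34.07091247687842 [0.10818815 0.27632107 0.09212989] [ 0.131805    0.70848202 -0.00998289  1.75642268  0.01256667  0.67247669
 -0.32549281]
```

View pics/w2.png

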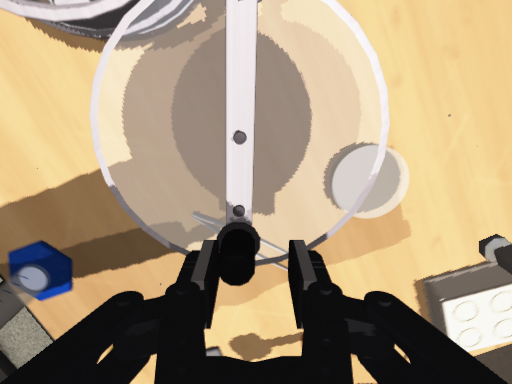

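View pics/s2.png

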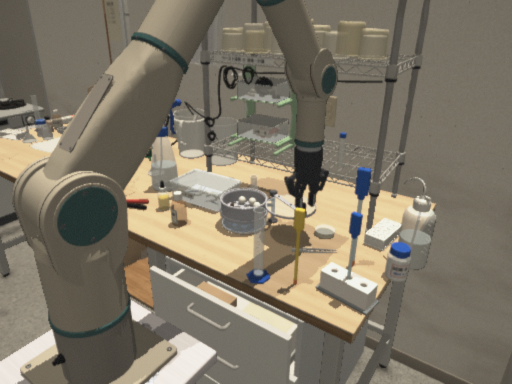

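>>> {"fn": "servo_tool", "kwargs": {
  "increments": [
    {"dx": 0,"dy": 0,"dz": 4,"ax": 0,"ay": 0,"az": 0,"claw": 0.2},
    {"dx": 0,"dy": 0,"dz": 8,"ax": 0,"ay": 0,"az": 0,"claw": 0.0},
    {"dx": 0,"dy": 0,"dz": 12,"ax": 0,"ay": 0,"az": 0.05,"claw": -0.4},
    {"dx": -1.5,"dy": -2,"dz": 16,"ax": 0,"ay": 0,"az": 0.1,"claw": -0.4},
    {"dx": -3.5,"dy": -4.5,"dz": 18.7,"ax": 0,"ay": 0,"az": 0.15,"claw": -0.4},
    {"dx": -5.5,"dy": -7.5,"dz": 18.7,"ax": 0,"ay": 0,"az": 0.2,"claw": -0.4},
    {"dx": -7.5,"dy": -10.5,"dz": 18.7,"ax": 0,"ay": 0,"az": 0.25,"claw": -0.4},
    {"dx": -9.5,"dy": -13.5,"dz": 18.7,"ax": 0,"ay": 0,"az": 0.3,"claw": -0.4}
  ]
}}

```text
clock: 5.02
eef_pos: [497.5, -238.1, 300.2]
tool_rot: [-1.569, -0.002, -1.709]
force: [0.6, -0.0, -0.5]
width: 59.5
```

>>> {"fn": "servo_tool", "kwargs": {
  "increments": [
    {"dx": -2.3,"dy": -3,"dz": 0,"ax": 0,"ay": 0,"az": 0,"claw": -0.4},
    {"dx": -4.5,"dy": -6.1,"dz": 0,"ax": 0,"ay": 0,"az": 0,"claw": -0.4},
    {"dx": -4.5,"dy": -6.1,"dz": 0,"ax": 0,"ay": 0,"az": 0,"claw": -0.4},
    {"dx": -4.5,"dy": -6.1,"dz": 0,"ax": 0,"ay": 0,"az": 0,"claw": -0.4}
  ]
}}

```text
clock: 5.35
eef_pos: [451.6, -300.2, 299.1]
tool_rot: [-1.571, -0.002, -1.718]
force: [1.2, 0.5, 0.5]
width: 59.3
```

```bash
python3 - <<'E'
from h import *
im=shot("wrist","w3"); shot("side","sd3"); s=read_state(); print(s["clock"],s["eef_pos"],s["tool_rot"],s["width"],s["force"],s["qpos"])
for X in ([455.5,-299.6,218],[450.4,-301.9,52],[455,-264,52],[444.6,-339,52]): print(proj(im,X))
E
```

```text
5.45 [ 454.25067636 -296.95676373  298.85417575] [-1.56999275e+00  4.33135097e-04 -1.71067578e+00] 60.05011734080156 [ 0.8125352   1.10501359 -1.04700496] [ 0.56702027  0.40036277 -0.05639153  1.72805815  0.02506777  1.01329443
  0.36194839]
[257.40356889 198.77187488]
[251.93562307 155.37705119]
[251.04282271 123.74310662]
[251.74112581 184.67842843]
```

View pics/w3.png

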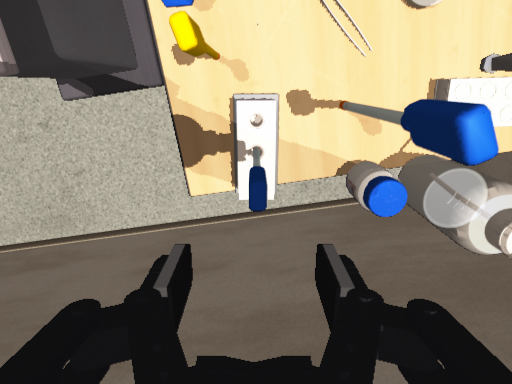

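View pics/sd3.png

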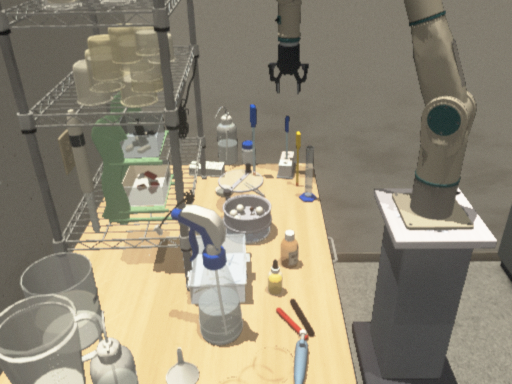

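```bash
python3 - <<'E'
from h import *
import pickle
W=pickle.load(open("pics/w3.pkl","rb"))
crop("w3",200,80,330,220,5,"w3c")
print(onz(W,257.3,119.5,52),onz(W,257,151,52),onz(W,258,204,218))
S=pickle.load(open("pics/scene0.pkl","rb"))
crop("scene0",310,200,400,310,6,"sc2")
E
```

```text
[ 463.05417499 -260.19660754   52.        ] [ 457.3099089  -297.44232895   52.        ] [ 455.35063744 -303.71963084  218.        ]
```

View pics/w3c.png

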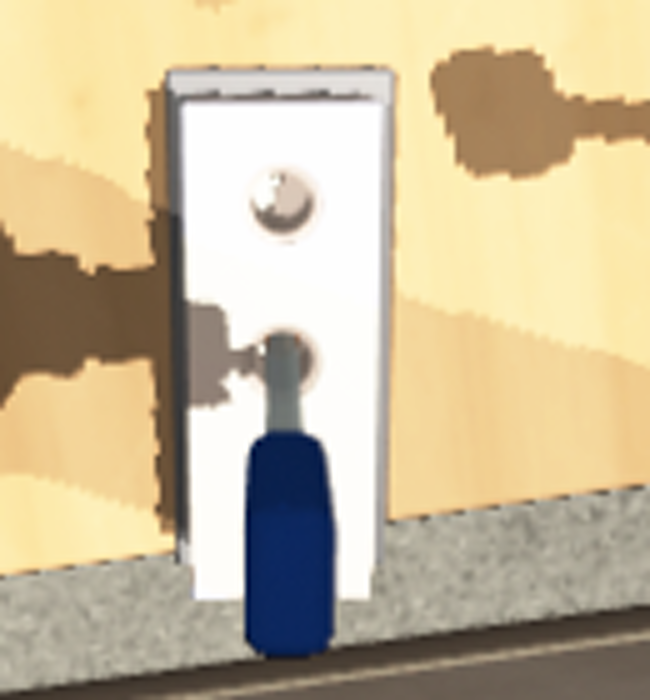

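View pics/sc2.png

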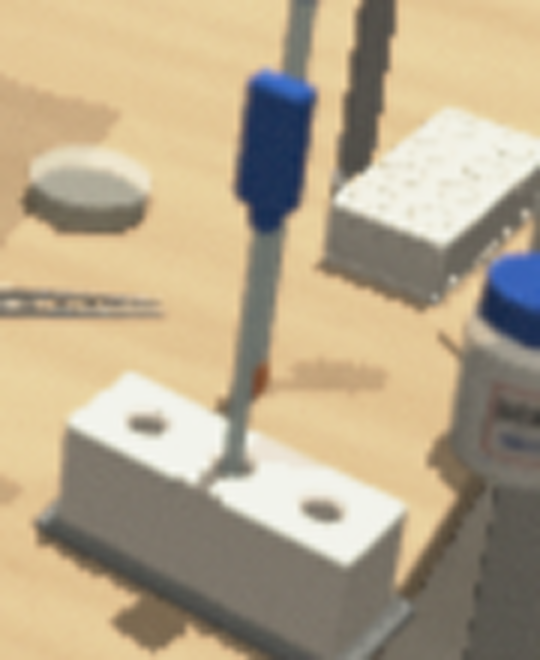

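>>> {"fn": "servo_tool", "kwargs": {
  "increments": [
    {"dx": 0.1,"dy": -0.4,"dz": -3,"ax": 0,"ay": 0,"az": 0,"claw": -0.4},
    {"dx": 0.1,"dy": -0.4,"dz": -6,"ax": 0,"ay": 0,"az": 0,"claw": -0.4},
    {"dx": 0.1,"dy": -0.4,"dz": -9,"ax": 0,"ay": 0,"az": 0,"claw": -0.4},
    {"dx": 0.1,"dy": -0.4,"dz": -12.7,"ax": 0,"ay": 0,"az": 0,"claw": -0.4},
    {"dx": 0.1,"dy": -0.4,"dz": -12.7,"ax": 0,"ay": 0,"az": 0,"claw": -0.4},
    {"dx": 0.1,"dy": -0.4,"dz": -12.7,"ax": 0,"ay": 0,"az": 0,"claw": -0.4}
  ]
}}

```text
clock: 5.95
eef_pos: [454.9, -299.8, 170.4]
tool_rot: [-1.574, 0.002, -1.708]
force: [-0.0, -0.4, 0.5]
width: 59.7
```

```bash
python3 - <<'E'
from h import *
im=shot("wrist","w4"); s=read_state(); print(s["clock"],s["eef_pos"],s["tool_rot"],s["width"],s["force"])
E
```

```text
6.0 [ 456.21844947 -300.99312311  172.18838993] [-1.57029393e+00  3.12734608e-04 -1.70875769e+00] 60.0101739831367 [ 0.52131893 -0.21593397 -0.17454844]
```

View pics/w4.png

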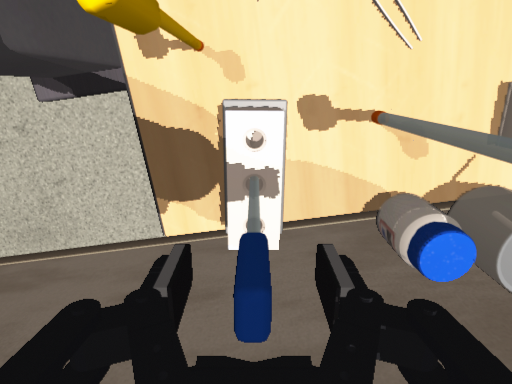

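Rod grip centred between the pads (253,285). Close, dwell, then lift.

>>> {"fn": "servo_tool", "kwargs": {
  "increments": [
    {"dx": 0,"dy": 0,"dz": 0,"ax": 0,"ay": 0,"az": 0,"claw": 0.2},
    {"dx": 0,"dy": 0,"dz": 0,"ax": 0,"ay": 0,"az": 0,"claw": 1},
    {"dx": 0,"dy": 0,"dz": 0,"ax": 0,"ay": 0,"az": 0,"claw": 1},
    {"dx": 0,"dy": 0,"dz": 0,"ax": 0,"ay": 0,"az": 0,"claw": 1},
    {"dx": 0,"dy": 0,"dz": 0,"ax": 0,"ay": 0,"az": 0,"claw": 1},
    {"dx": 0,"dy": 0,"dz": 0,"ax": 0,"ay": 0,"az": 0,"claw": 1}
  ]
}}

```text
clock: 6.5
eef_pos: [455.1, -302.5, 172.9]
tool_rot: [-1.57, -0.001, -1.711]
force: [-1.9, 0.5, 6.9]
width: 13.2
```

```bash
python3 - <<'E'
from h import *
im=shot("wrist","w5"); s=read_state(); print(s["clock"],s["eef_pos"],s["tool_rot"],s["width"],s["force"])
E
```

```text
6.55 [ 455.14176087 -302.43458575  172.85039604] [-1.56961556e+00 -8.22190274e-04 -1.71120590e+00] 13.157514857729197 [-0.84579921  0.23358136  7.88103123]
```

View pics/w5.png

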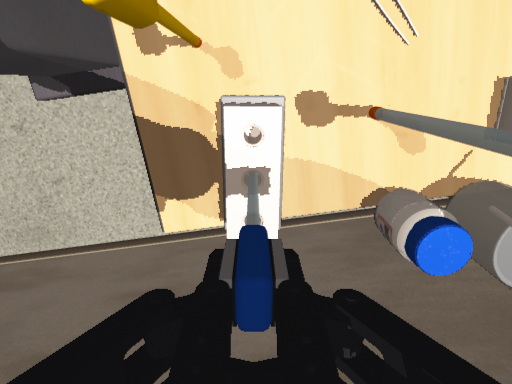

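>>> {"fn": "servo_tool", "kwargs": {
  "increments": [
    {"dx": 0,"dy": 0,"dz": 1.5,"ax": 0,"ay": 0,"az": 0,"claw": 1},
    {"dx": 0,"dy": 0,"dz": 4,"ax": 0,"ay": 0,"az": 0,"claw": 1},
    {"dx": 0,"dy": 0,"dz": 7,"ax": 0,"ay": 0,"az": 0,"claw": 1},
    {"dx": 0,"dy": 0,"dz": 10,"ax": 0,"ay": 0,"az": 0,"claw": 1},
    {"dx": 0.5,"dy": 1,"dz": 12,"ax": 0,"ay": 0,"az": 0,"claw": 1},
    {"dx": 1.6,"dy": 4,"dz": 12,"ax": 0,"ay": 0,"az": 0,"claw": 1},
    {"dx": 2.9,"dy": 7.5,"dz": 12,"ax": 0,"ay": 0,"az": 0,"claw": 1},
    {"dx": 4.3,"dy": 11,"dz": 12,"ax": 0,"ay": 0,"az": 0,"claw": 1}
  ]
}}

```text
clock: 7.22
eef_pos: [498.1, -191.6, 292.5]
tool_rot: [-1.569, -0.001, -1.714]
force: [0.5, 1.1, -1.4]
width: 13.5
```

>>> {"fn": "servo_tool", "kwargs": {
  "increments": [
    {"dx": 1.4,"dy": 3.5,"dz": 0,"ax": 0,"ay": 0,"az": 0,"claw": 1},
    {"dx": 2.8,"dy": 7,"dz": 0,"ax": 0,"ay": 0,"az": 0,"claw": 1},
    {"dx": 4.2,"dy": 10.5,"dz": 0,"ax": 0,"ay": 0,"az": 0,"claw": 1},
    {"dx": 5.6,"dy": 14,"dz": 0,"ax": 0,"ay": 0,"az": 0,"claw": 1},
    {"dx": 7,"dy": 17.5,"dz": 0,"ax": 0,"ay": 0,"az": 0,"claw": 1},
    {"dx": 8.4,"dy": 21,"dz": 0,"ax": 0,"ay": 0,"az": 0,"claw": 1},
    {"dx": 9.3,"dy": 23.2,"dz": 0,"ax": 0,"ay": 0,"az": 0,"claw": 1},
    {"dx": 9.3,"dy": 23.7,"dz": 0,"ax": 0,"ay": 0,"az": 0,"claw": 1}
  ]
}}

```text
clock: 7.88
eef_pos: [592.3, 51.8, 291.6]
tool_rot: [-1.57, 0.004, -1.703]
force: [0.7, 0.1, -0.1]
width: 13.5
```

```bash
python3 - <<'E'
from h import *
im=shot("wrist","w6");shot("scene","s6");shot("side","sd6"); s=read_state(); print(s["clock"],s["eef_pos"],s["tool_rot"],s["width"],s["force"],s["qpos"])
crop("s6",210,130,340,240,6,"s6c");crop("sd6",190,100,310,250,5,"sd6c")
E
```

```text
8.0333 [590.66176338  44.52885822 291.38433094] [-1.57103380e+00 -9.29697487e-04 -1.71044799e+00] 13.251061504776434 [ 0.13049581 -0.07005905 -0.19455911] [-0.04512709  0.48600904 -0.12092145  1.60416845  0.06573061  1.05585863
 -0.32424623]
```

View pics/w6.png

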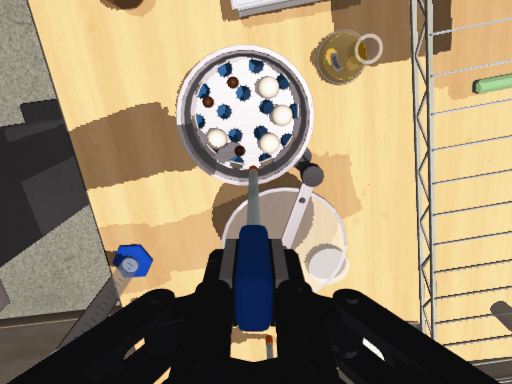

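View pics/s6c.png

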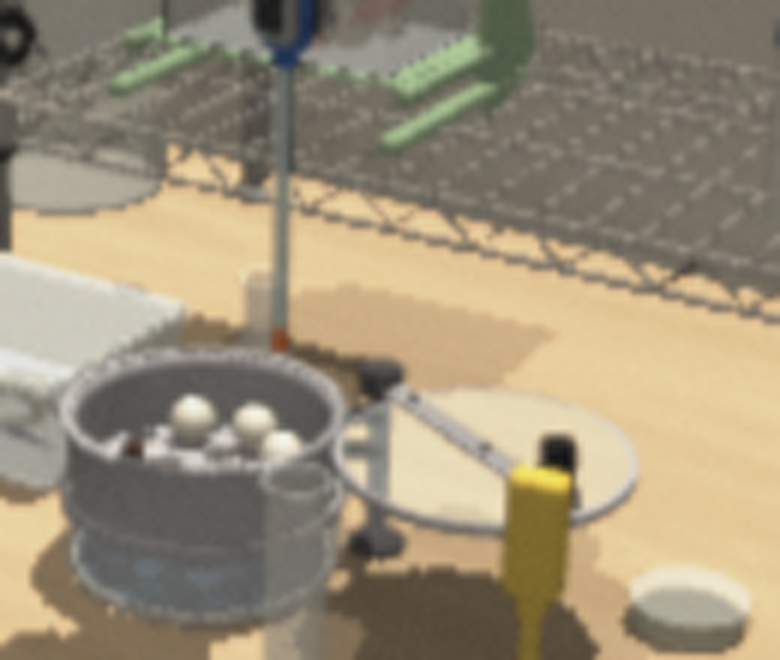

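View pics/sd6c.png

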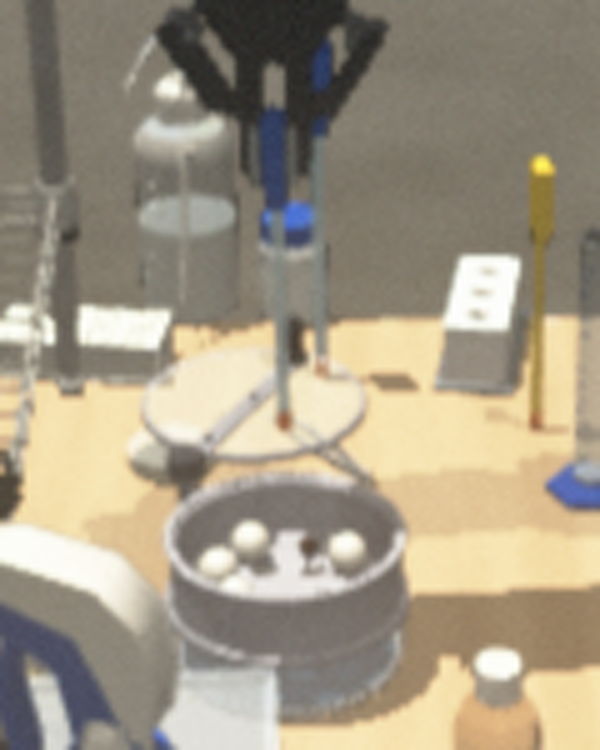

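```bash
cat >> h.py <<'E'
C=np.array([591.3,99.3])
a_=np.radians(np.arange(0,360,36));b_=np.radians([18,90,162,234,306])
MH=np.r_[57*np.c_[np.cos(a_),np.sin(a_)],26*np.c_[np.cos(b_),np.sin(b_)]]
def balls(im,z=54):
    c=im["color"].astype(int); hsv=cv2.cvtColor(im["color"],cv2.COLOR_RGB2HSV)
    out={}
    return hsv
E
python3 - <<'E'
from h import *
import pickle
S,D,W=[pickle.load(open(f"pics/{n}.pkl","rb")) for n in("s6","sd6","w6")]
print("tip",tri(ray(S,256.7,188),ray(D,247,186)))
crop("w6",170,40,320,190,5,"w6c")
print("tip ray at z132",onz(W,252.5,169,132))
E
```

```text
tip (array([591.19892548,  51.77762519, 129.86592508]), np.float64(0.1573762444549449))
tip ray at z132 [593.11143823  56.08584469 132.        ]
```

View pics/w6c.png

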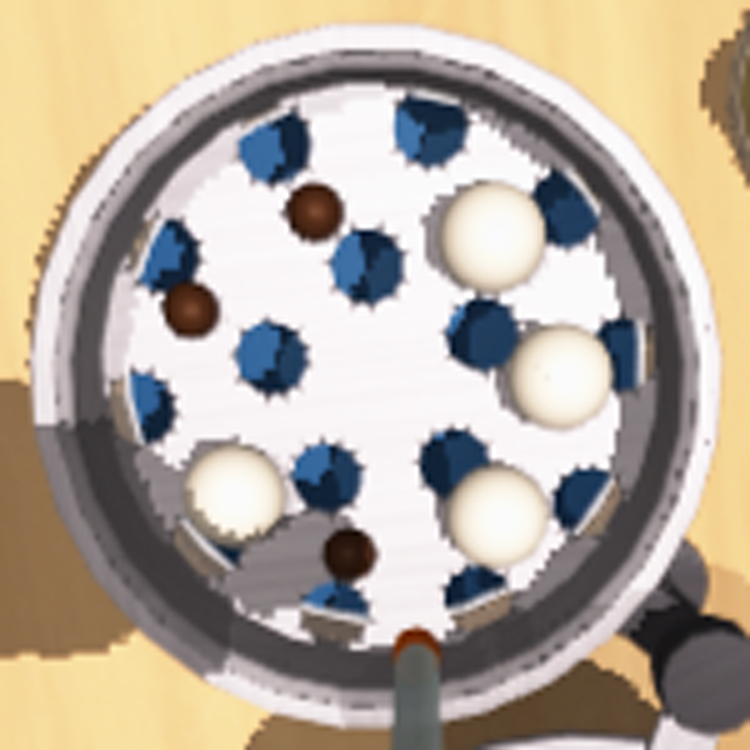

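```bash
python3 - <<'E'
from h import *
import pickle
S,D,W=[pickle.load(open(f"pics/{n}.pkl","rb")) for n in("s6","sd6","w6")]
w=lambda x,y:(170+x/5,40+y/5)
P=np.array([onz(W,*w(*p),48)[:2] for p in((368,267),(271,358),(328,478),(455,465),(482,333))])
print(P,P.mean(0),np.linalg.norm(P-P.mean(0),axis=1)); d=P-P.mean(0); print(np.degrees(np.arctan2(d[:,1],d[:,0])))
for p in ((315,211),(191,310),(349,555)): 
    q=onz(W,*w(*p),54.5)[:2]-P.mean(0); print("worn",q,np.linalg.norm(q),np.degrees(np.arctan2(q[1],q[0])))
for p in ((492,237),(561,376),(234,493),(497,515)):
    q=onz(W,*w(*p),58)[:2]-P.mean(0); print("full",q,np.linalg.norm(q),np.degrees(np.arctan2(q[1],q[0])))
# rim center via side ellipse
def ell(im,x0,y0,x1,y1): pass
# sieve rim extents in side crop: left166 right407, top 472 bottom 600?
print("S rim c",onz(S,210+205/6,130+425/6,88),"D rim c",onz(D,190+287/5,100+563/5,88))
E
```

```text
[[591.99367619 124.75203649]
 [566.74013806 107.67744277]
 [575.72907142  78.41077835]
 [606.08426906  77.44302967]
 [616.09569748 106.75461548]] [591.32857044  99.00758055] [25.75304598 26.07215982 25.83742694 26.12968611 25.95047459]
[  88.52009778  160.57738914 -127.13937061  -55.61783489   17.36942485]
worn [-9.14549625 39.24031323] 40.29196301810142 103.11937532112238
worn [-40.24950403  21.93985311] 45.84080856047777 151.40536495101773
worn [-12.91086314 -38.38504505] 40.498173670222975 -108.59043721748279
full [29.12235044 28.56770627] 40.794915571339324 44.44916346917712
full [41.11977388 -3.41877996] 41.26165120505744 -4.752754143401305
full [-37.06444771 -19.75951278] 42.0025193234576 -151.93737392503422
full [ 22.95985009 -32.98698759] 40.1907460329778 -55.16102223862347
S rim c [568.65355515  81.0251522   88.        ] D rim c [588.51674649 135.41968538  88.        ]
```

>>> {"fn": "servo_tool", "kwargs": {
  "increments": [
    {"dx": 0.2,"dy": 1.5,"dz": 0,"ax": 0,"ay": 0,"az": 0,"claw": 1},
    {"dx": 0.2,"dy": 1.5,"dz": -2,"ax": 0,"ay": 0,"az": 0,"claw": 1},
    {"dx": 0.2,"dy": 1.5,"dz": -4,"ax": 0,"ay": 0,"az": 0,"claw": 1},
    {"dx": 0.2,"dy": 1.5,"dz": -6,"ax": 0,"ay": 0,"az": 0,"claw": 1},
    {"dx": 0.2,"dy": 1.5,"dz": -7.7,"ax": 0,"ay": 0,"az": 0,"claw": 1},
    {"dx": 0.2,"dy": 1.5,"dz": -7.7,"ax": 0,"ay": 0,"az": 0,"claw": 1}
  ]
}}

```text
clock: 8.53
eef_pos: [590.3, 56.8, 211.3]
tool_rot: [-1.577, -0.003, -1.714]
force: [-0.1, -0.0, -0.2]
width: 13.1
```

```bash
cat >> h.py <<'E'
def arc(r,th0,step,ncalls,dr=0):
    q=lambda i:(r+dr*i)*np.array([np.cos(th0+step*i),np.sin(th0+step*i)])
    for c in range(ncalls):
        b=np.round(q(8*c),1); print([tuple((np.round((q(8*c+i)-q(8*c))/10,2)).tolist()) for i in range(1,9)])
E
python3 - <<'E'
from h import *
im=shot("wrist","w7"); s=read_state(); print(s["clock"],s["eef_pos"],s["tool_rot"],s["width"],s["force"])
arc(32,np.radians(-85),0.2,4)
E
```

```text
8.5833 [591.53897424  57.33593666 213.11770051] [-1.57434814 -0.0022909  -1.71382071] 13.211050594348801 [ 0.04752155 -0.42320131  0.56642468]
[(0.63, 0.12), (1.22, 0.36), (1.75, 0.71), (2.2, 1.17), (2.55, 1.7), (2.79, 2.29), (2.91, 2.92), (2.9, 3.56)]
[(-0.14, 0.62), (-0.4, 1.21), (-0.77, 1.73), (-1.23, 2.17), (-1.77, 2.5), (-2.37, 2.73), (-3.0, 2.82), (-3.64, 2.79)]
[(-0.62, -0.16), (-1.2, -0.43), (-1.71, -0.82), (-2.13, -1.29), (-2.45, -1.85), (-2.65, -2.45), (-2.73, -3.09), (-2.69, -3.72)]
[(0.17, -0.61), (0.47, -1.18), (0.86, -1.68), (1.36, -2.09), (1.92, -2.4), (2.53, -2.58), (3.16, -2.64), (3.8, -2.58)]
```

View pics/w7.png

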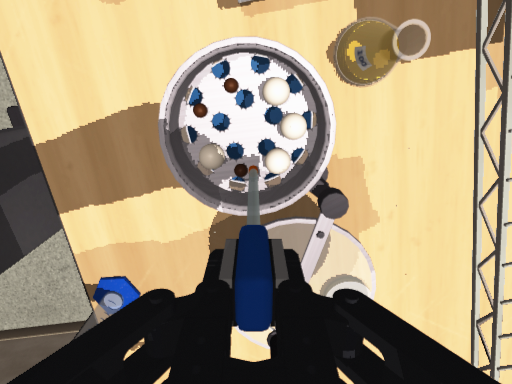

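```bash
python3 - <<'E'
from h import *
import pickle
W=pickle.load(open("pics/w7.pkl","rb"))
crop("w7",150,30,340,220,4,"w7c")
print(onz(W,253,166,53)[:2]-[591.3,99])
s=read_state(); print(s["eef_pos"])
E
```

```text
[ -0.56482954 -35.73019571]
[591.53897424  57.33593666 213.11770051]
```

View pics/w7c.png

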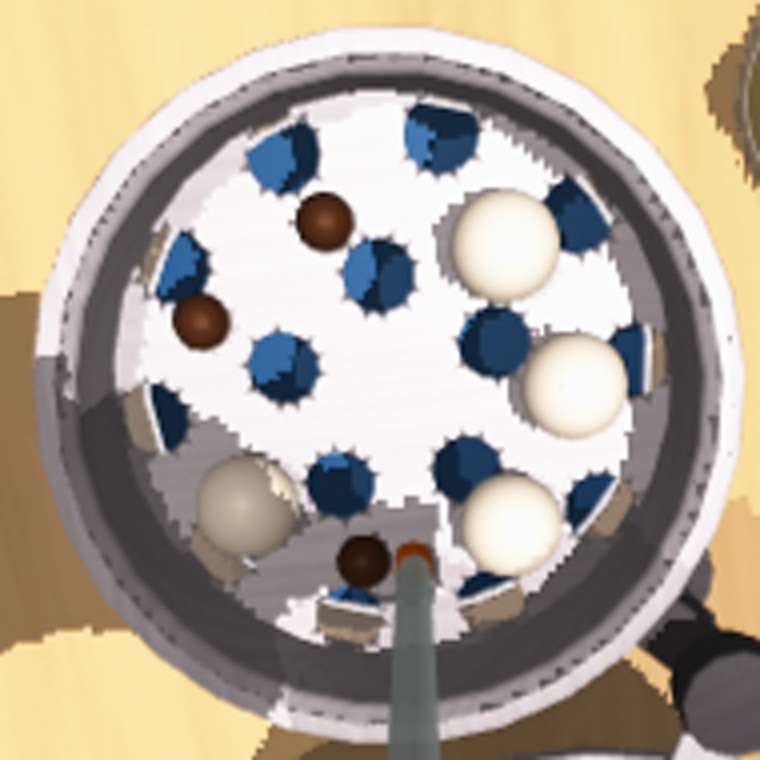

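```bash
python3 - <<'E'
from h import *
W=shot("wrist","w8");shot("side","sd8");s=read_state(); print(s["clock"],s["eef_pos"],s["tool_rot"])
crop("w8",150,30,340,220,4,"w8c");crop("sd8",190,100,310,250,5,"sd8c")
E
```

```text
8.6833 [593.53426922  58.57351539 215.36722221] [-1.56940111e+00 -2.66635580e-04 -1.71286733e+00]
```

View pics/w8c.png

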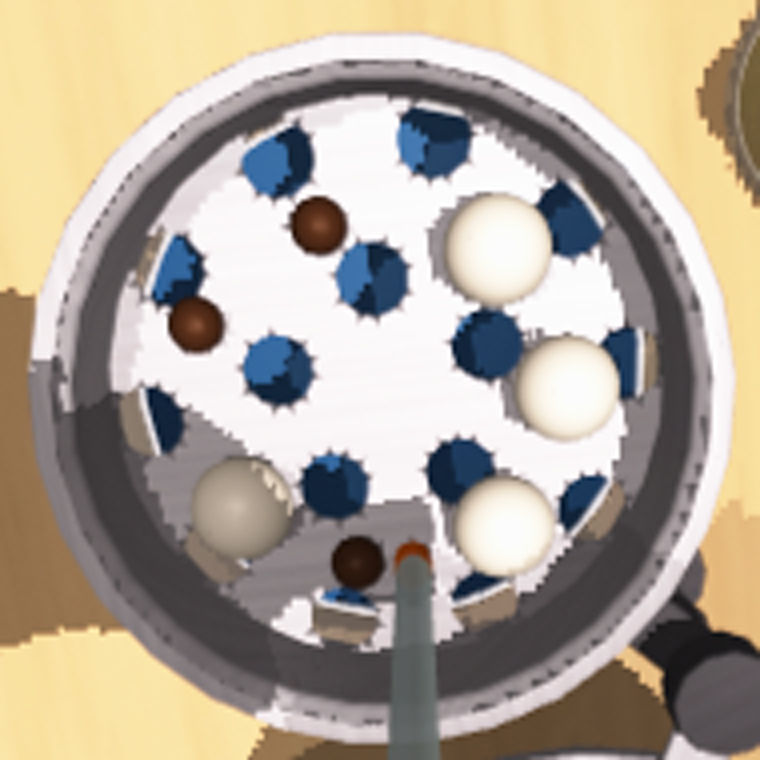

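View pics/sd8c.png

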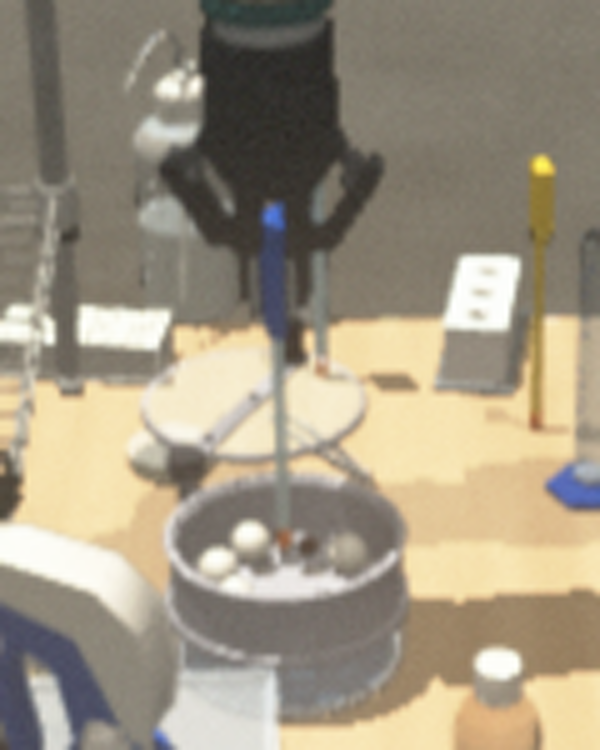

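```bash
python3 - <<'E'
from h import *
import pickle
W=pickle.load(open("pics/w8.pkl","rb"));D=pickle.load(open("pics/sd8.pkl","rb"))
w=lambda x,y:(150+x/4,30+y/4); cc=np.array([591.3,99,0])
print("front edge",onz(W,*w(413,543),54)-cc, "mid foot",onz(W,*w(413,556),54)-cc)
for p in((372,279),(278,370),(335,486),(460,470),(488,345)): print(onz(W,*w(*p),48)-cc)
print("side",onz(D,190+285/5,100+548/5,54)-cc)
E
```

```text
front edge [  1.3606954  -35.09037318  54.        ] mid foot [  0.90176566 -38.26390951  54.        ]
[ 0.71866161 26.23024827 48.        ]
[-24.20202099   9.09794609  48.        ]
[-15.4458153 -19.9372787  48.       ]
[ 14.85214727 -20.37093236  48.        ]
[25.15947779  7.76517018 48.        ]
side [  1.54534605 -33.9882749   54.        ]
```

>>> {"fn": "servo_tool", "kwargs": {
  "increments": [
    {"dx": 0.1,"dy": 0.7,"dz": 0,"ax": 0,"ay": 0,"az": 0,"claw": 1},
    {"dx": 0.7,"dy": 0.8,"dz": 0,"ax": 0,"ay": 0,"az": 0,"claw": 1},
    {"dx": 1.3,"dy": 1.1,"dz": 0,"ax": 0,"ay": 0,"az": 0,"claw": 1},
    {"dx": 1.9,"dy": 1.4,"dz": 0,"ax": 0,"ay": 0,"az": 0,"claw": 1},
    {"dx": 2.3,"dy": 1.9,"dz": 0,"ax": 0,"ay": 0,"az": 0,"claw": 1},
    {"dx": 2.7,"dy": 2.4,"dz": 0,"ax": 0,"ay": 0,"az": 0,"claw": 1},
    {"dx": 2.9,"dy": 3.0,"dz": 0,"ax": 0,"ay": 0,"az": 0,"claw": 1},
    {"dx": 3.0,"dy": 4.26,"dz": 0,"ax": 0,"ay": 0,"az": 0,"claw": 1}
  ]
}}

```text
clock: 9.35
eef_pos: [623.5, 101.7, 214.1]
tool_rot: [-1.571, -0.001, -1.713]
force: [-0.6, -0.1, -0.5]
width: 13.3
```

>>> {"fn": "servo_tool", "kwargs": {
  "increments": [
    {"dx": -0.14,"dy": 0.62,"dz": 0,"ax": 0,"ay": 0,"az": 0,"claw": 1},
    {"dx": -0.4,"dy": 1.21,"dz": 0,"ax": 0,"ay": 0,"az": 0,"claw": 1},
    {"dx": -0.77,"dy": 1.73,"dz": 0,"ax": 0,"ay": 0,"az": 0,"claw": 1},
    {"dx": -1.23,"dy": 2.17,"dz": 0,"ax": 0,"ay": 0,"az": 0,"claw": 1},
    {"dx": -1.77,"dy": 2.5,"dz": 0,"ax": 0,"ay": 0,"az": 0,"claw": 1},
    {"dx": -2.37,"dy": 2.73,"dz": 0,"ax": 0,"ay": 0,"az": 0,"claw": 1},
    {"dx": -3.0,"dy": 2.82,"dz": 0,"ax": 0,"ay": 0,"az": 0,"claw": 1},
    {"dx": -3.64,"dy": 2.79,"dz": 0,"ax": 0,"ay": 0,"az": 0,"claw": 1}
  ]
}}

```text
clock: 10.02
eef_pos: [585.8, 130.6, 214.4]
tool_rot: [-1.571, 0.0, -1.711]
force: [0.1, -0.2, -0.6]
width: 13.4
```

```bash
python3 - <<'E'
from h import *
W=shot("wrist","w9");s=read_state(); print(s["clock"],s["eef_pos"],s["tool_rot"],s["force"])
crop("w9",100,80,420,384,2.5,"w9c")
E
```

```text
10.0667 [584.38210191 130.26003215 214.38743412] [-1.57251137e+00 -7.45785073e-04 -1.71058700e+00] [-2.33586324  0.25184033  0.40297584]
```

View pics/w9c.png

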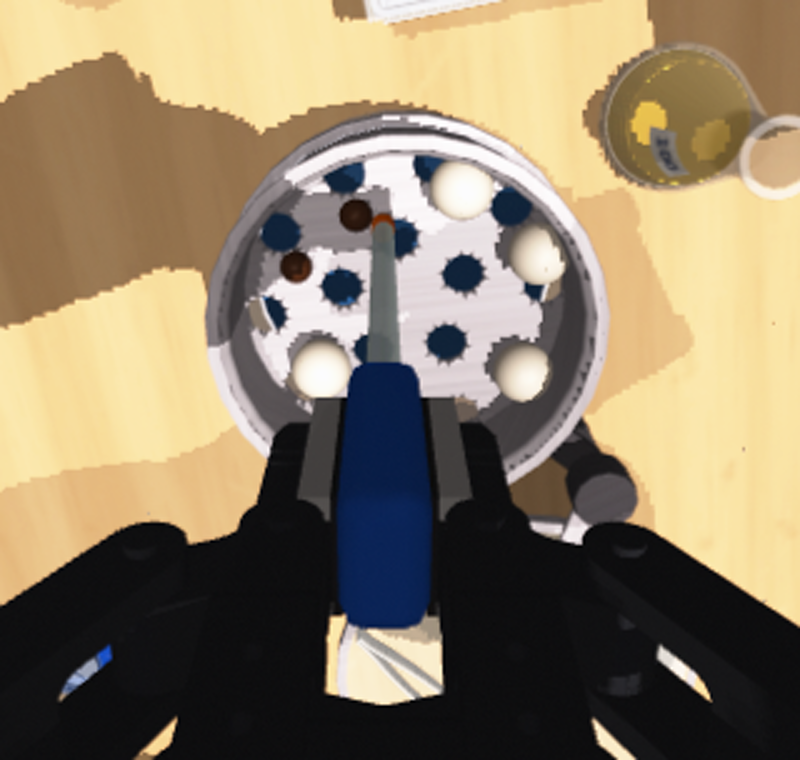

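>>> {"fn": "servo_tool", "kwargs": {
  "increments": [
    {"dx": -0.62,"dy": -0.16,"dz": 0,"ax": 0,"ay": 0,"az": 0,"claw": 1},
    {"dx": -1.2,"dy": -0.43,"dz": 0,"ax": 0,"ay": 0,"az": 0,"claw": 1},
    {"dx": -1.71,"dy": -0.82,"dz": 0,"ax": 0,"ay": 0,"az": 0,"claw": 1},
    {"dx": -2.13,"dy": -1.29,"dz": 0,"ax": 0,"ay": 0,"az": 0,"claw": 1},
    {"dx": -2.45,"dy": -1.85,"dz": 0,"ax": 0,"ay": 0,"az": 0,"claw": 1},
    {"dx": -2.65,"dy": -2.45,"dz": 0,"ax": 0,"ay": 0,"az": 0,"claw": 1},
    {"dx": -2.73,"dy": -3.09,"dz": 0,"ax": 0,"ay": 0,"az": 0,"claw": 1},
    {"dx": -2.69,"dy": -3.72,"dz": 0,"ax": 0,"ay": 0,"az": 0,"claw": 1}
  ]
}}

```text
clock: 10.73
eef_pos: [559.6, 92.4, 214.4]
tool_rot: [-1.571, -0.0, -1.711]
force: [0.8, -0.4, -0.6]
width: 13.5
```

>>> {"fn": "servo_tool", "kwargs": {
  "increments": [
    {"dx": 0.17,"dy": -0.61,"dz": 0,"ax": 0,"ay": 0,"az": 0,"claw": 1},
    {"dx": 0.47,"dy": -1.18,"dz": 0,"ax": 0,"ay": 0,"az": 0,"claw": 1},
    {"dx": 0.86,"dy": -1.68,"dz": 0,"ax": 0,"ay": 0,"az": 0,"claw": 1},
    {"dx": 1.36,"dy": -2.09,"dz": 0,"ax": 0,"ay": 0,"az": 0,"claw": 1},
    {"dx": 1.92,"dy": -2.4,"dz": 0,"ax": 0,"ay": 0,"az": 0,"claw": 1},
    {"dx": 2.53,"dy": -2.58,"dz": 0,"ax": 0,"ay": 0,"az": 0,"claw": 1},
    {"dx": 3.16,"dy": -2.64,"dz": 0,"ax": 0,"ay": 0,"az": 0,"claw": 1},
    {"dx": 3.8,"dy": -2.58,"dz": 0,"ax": 0,"ay": 0,"az": 0,"claw": 1}
  ]
}}

```text
clock: 11.4
eef_pos: [598.5, 67.4, 214.3]
tool_rot: [-1.571, 0.0, -1.711]
force: [-0.1, -0.6, -0.2]
width: 13.0
```

```bash
python3 - <<'E'
from h import *
W=shot("wrist","w10");s=read_state(); print(s["clock"],s["eef_pos"],s["tool_rot"],s["force"])
crop("w10",150,20,350,220,3.8,"w10c")
E
```

```text
11.45 [599.92317251  67.92073461 214.24028573] [-1.56901247e+00  8.44610943e-04 -1.71078583e+00] [ 2.8938044  -0.94328851  0.51223822]
```

View pics/w10c.png

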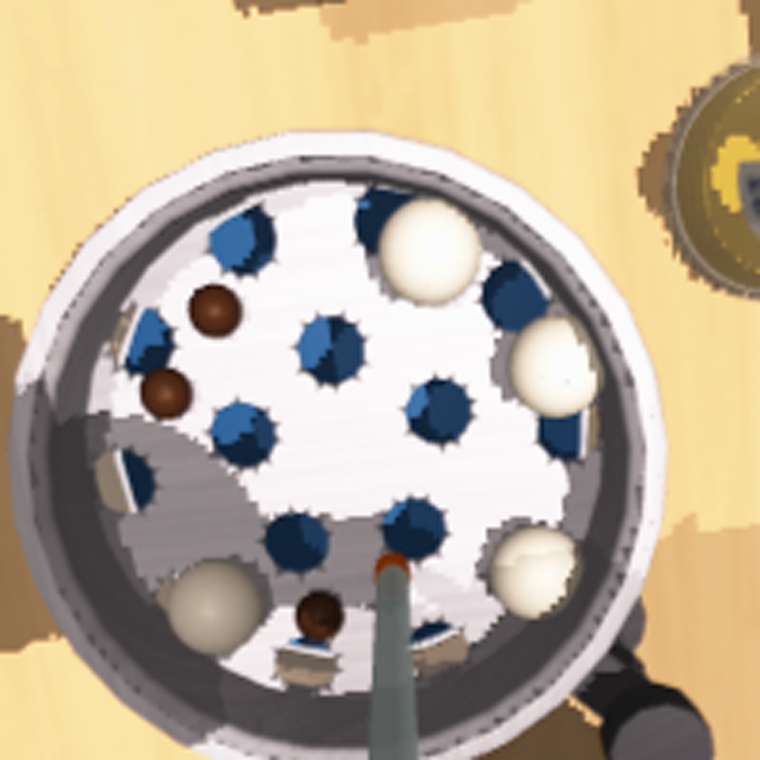

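```bash
cat >> h.py <<'E'
C0=np.array([591.3,99.0])
def pol(im,x0,y0,k,pts,z):
    for p in pts:
        q=onz(im,x0+p[0]/k,y0+p[1]/k,z)[:2]-C0
        a=np.degrees(np.arctan2(q[1],q[0])); print(np.round(q,1),"r %.1f ang %.1f (sieve frame %.1f)"%(np.hypot(*q),a,a+1.3))
E
python3 - <<'E'
from h import *
import pickle
W=pickle.load(open("pics/w10.pkl","rb"))
print("worn");pol(W,150,20,3.8,[(215,310),(166,393),(319,615)],54.5)
print("full");pol(W,150,20,3.8,[(430,250),(556,365),(535,572),(214,606)],60)
print("tip front");pol(W,150,20,3.8,[(393,553)],53.5)
print("holes");pol(W,150,20,3.8,[(331,349),(439,411),(245,434)],48)
E
```

```text
worn
[-24.4  39.9] r 46.7 ang 121.5 (sieve frame 122.8)
[-39.8  22.4] r 45.7 ang 150.6 (sieve frame 151.9)
[-12.  -38.2] r 40.0 ang -107.4 (sieve frame -106.1)
full
[27.7 46.2] r 53.8 ang 59.0 (sieve frame 60.3)
[53.8 16.4] r 56.2 ang 16.9 (sieve frame 18.2)
[ 43.6 -33.1] r 54.8 ang -37.2 (sieve frame -35.9)
[-37.2 -30.6] r 48.1 ang -140.6 (sieve frame -139.3)
tip front
[  9.1 -24.9] r 26.5 ang -70.0 (sieve frame -68.7)
holes
[ 1.  26.6] r 26.6 ang 87.8 (sieve frame 89.1)
[25.3  8. ] r 26.5 ang 17.6 (sieve frame 18.9)
[-23.5   9.2] r 25.2 ang 158.6 (sieve frame 159.9)
```

>>> {"fn": "servo_tool", "kwargs": {
  "increments": [
    {"dx": 0.75,"dy": 0.18,"dz": 0,"ax": 0,"ay": 0,"az": 0,"claw": 1},
    {"dx": 1.41,"dy": 0.69,"dz": 0,"ax": 0,"ay": 0,"az": 0,"claw": 1},
    {"dx": 1.92,"dy": 1.35,"dz": 0,"ax": 0,"ay": 0,"az": 0,"claw": 1},
    {"dx": 2.24,"dy": 2.12,"dz": 0,"ax": 0,"ay": 0,"az": 0,"claw": 1},
    {"dx": 2.35,"dy": 2.95,"dz": 0,"ax": 0,"ay": 0,"az": 0,"claw": 1},
    {"dx": 2.24,"dy": 3.78,"dz": 0,"ax": 0,"ay": 0,"az": 0,"claw": 1},
    {"dx": 1.92,"dy": 4.55,"dz": 0,"ax": 0,"ay": 0,"az": 0,"claw": 1},
    {"dx": 1.41,"dy": 5.21,"dz": 0,"ax": 0,"ay": 0,"az": 0,"claw": 1}
  ]
}}

```text
clock: 12.12
eef_pos: [611.3, 121.2, 214.3]
tool_rot: [-1.571, 0.0, -1.71]
force: [-0.5, -1.0, -0.3]
width: 13.2
```

>>> {"fn": "servo_tool", "kwargs": {
  "increments": [
    {"dx": -0.66,"dy": 0.51,"dz": 0,"ax": 0,"ay": 0,"az": 0,"claw": 1},
    {"dx": -1.43,"dy": 0.83,"dz": 0,"ax": 0,"ay": 0,"az": 0,"claw": 1},
    {"dx": -2.26,"dy": 1.44,"dz": 0,"ax": 0,"ay": 0,"az": 0,"claw": 1},
    {"dx": -2.86,"dy": 1.94,"dz": 0,"ax": 0,"ay": 0,"az": 0,"claw": 1},
    {"dx": -3.34,"dy": 2.08,"dz": 0,"ax": 0,"ay": 0,"az": 0,"claw": 1},
    {"dx": -3.96,"dy": 1.92,"dz": 0,"ax": 0,"ay": 0,"az": 0,"claw": 1},
    {"dx": -4.56,"dy": 1.76,"dz": 0,"ax": 0,"ay": 0,"az": 0,"claw": 1},
    {"dx": -5.16,"dy": 1.61,"dz": 0,"ax": 0,"ay": 0,"az": 0,"claw": 1}
  ]
}}

```text
clock: 12.78
eef_pos: [559.7, 134.9, 214.3]
tool_rot: [-1.571, -0.0, -1.712]
force: [0.5, 0.3, -0.3]
width: 12.6
```

```bash
python3 - <<'E'
from h import *
W=shot("wrist","w11");s=read_state(); print(s["clock"],s["eef_pos"],s["tool_rot"],s["force"])
crop("w11",150,80,370,280,3.5,"w11c")
E
```

```text
12.8333 [558.3173752  134.51434199 214.26634235] [-1.57238822e+00 -1.23894479e-03 -1.71166219e+00] [-1.86725118 -0.74579783 -0.25028136]
```

View pics/w11c.png

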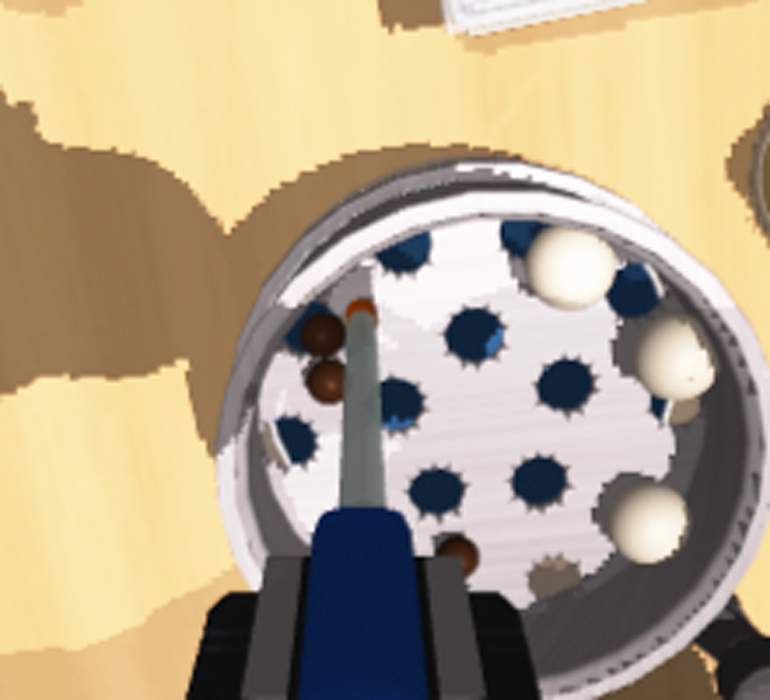

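```bash
python3 - <<'E'
from h import *
import pickle
W=pickle.load(open("pics/w11.pkl","rb"))
print("worn");pol(W,150,80,3.5,[(323,335),(327,382),(459,556)],54.5)
print("tip front");pol(W,150,80,3.5,[(361,301)],53.5)
print("holes");pol(W,150,80,3.5,[(475,334),(403,250),(308,328),(298,442)],48)
E
```

```text
worn
[-41.8  34.2] r 54.1 ang 140.7 (sieve frame 142.0)
[-42.8  20.6] r 47.5 ang 154.3 (sieve frame 155.6)
[-12.2 -38.4] r 40.3 ang -107.7 (sieve frame -106.4)
tip front
[-30.1  42.1] r 51.7 ang 125.5 (sieve frame 126.8)
holes
[ 0.3 26.7] r 26.7 ang 89.3 (sieve frame 90.6)
[-16.7  53.4] r 56.0 ang 107.4 (sieve frame 108.7)
[-46.2  35.1] r 58.0 ang 142.8 (sieve frame 144.1)
[-54.4   1.5] r 54.4 ang 178.4 (sieve frame 179.7)
```

>>> {"fn": "servo_tool", "kwargs": {
  "increments": [
    {"dx": -0.45,"dy": -0.12,"dz": 0,"ax": 0,"ay": 0,"az": 0,"claw": 1},
    {"dx": -0.45,"dy": -0.12,"dz": 0,"ax": 0,"ay": 0,"az": 0,"claw": 1},
    {"dx": -0.5,"dy": -0.57,"dz": 0,"ax": 0,"ay": 0,"az": 0,"claw": 1},
    {"dx": -0.8,"dy": -1.01,"dz": 0,"ax": 0,"ay": 0,"az": 0,"claw": 1},
    {"dx": -1.1,"dy": -1.45,"dz": 0,"ax": 0,"ay": 0,"az": 0,"claw": 1},
    {"dx": -1.4,"dy": -1.89,"dz": 0,"ax": 0,"ay": 0,"az": 0,"claw": 1},
    {"dx": -1.7,"dy": -2.32,"dz": 0,"ax": 0,"ay": 0,"az": 0,"claw": 1},
    {"dx": -2.0,"dy": -2.75,"dz": 0,"ax": 0,"ay": 0,"az": 0,"claw": 1}
  ]
}}

```text
clock: 13.5
eef_pos: [539.9, 107.6, 214.3]
tool_rot: [-1.571, -0.0, -1.711]
force: [-0.2, 0.7, -1.1]
width: 13.6
```

```bash
python3 - <<'E'
from h import *
W=shot("wrist","w12");s=read_state(); print(s["clock"],s["eef_pos"],s["tool_rot"],s["force"])
crop("w12",150,50,370,250,3.5,"w12c")
E
```

```text
13.55 [539.1752315  106.36423355 214.25871072] [-1.57173381e+00 -1.27627093e-03 -1.71214145e+00] [-0.72121223 -0.69518574 -0.70740254]
```

View pics/w12c.png

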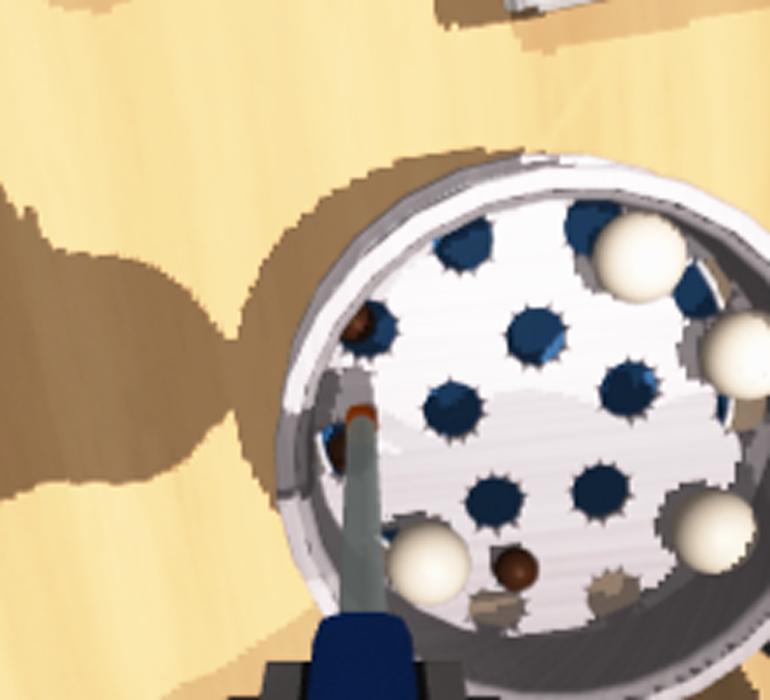

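>>> {"fn": "servo_tool", "kwargs": {
  "increments": [
    {"dx": 0.95,"dy": -0.4,"dz": 0,"ax": 0,"ay": 0,"az": 0,"claw": 1},
    {"dx": 1.85,"dy": -1.2,"dz": 0,"ax": 0,"ay": 0,"az": 0,"claw": 1},
    {"dx": 2.65,"dy": -2.1,"dz": 0,"ax": 0,"ay": 0,"az": 0,"claw": 1},
    {"dx": 3.65,"dy": -2.9,"dz": 0,"ax": 0,"ay": 0,"az": 0,"claw": 1},
    {"dx": 4.5,"dy": -3.44,"dz": 0,"ax": 0,"ay": 0,"az": 0,"claw": 1},
    {"dx": 4.29,"dy": -3.9,"dz": 0,"ax": 0,"ay": 0,"az": 0,"claw": 1},
    {"dx": 4.09,"dy": -4.4,"dz": 0,"ax": 0,"ay": 0,"az": 0,"claw": 1},
    {"dx": 3.89,"dy": -4.86,"dz": 0,"ax": 0,"ay": 0,"az": 0,"claw": 1}
  ]
}}

```text
clock: 14.22
eef_pos: [578.4, 59.2, 214.0]
tool_rot: [-1.572, -0.0, -1.711]
force: [-0.4, 0.9, -0.4]
width: 13.3
```

```bash
python3 - <<'E'
from h import *
W=shot("wrist","w13");s=read_state(); print(s["clock"],s["eef_pos"],s["tool_rot"],s["force"])
crop("w13",130,0,350,200,3.5,"w13c")
E
```

```text
14.2667 [577.79382673  57.92565471 214.07552253] [-1.57241677e+00 -1.24337068e-03 -1.71183384e+00] [-1.53430551 -1.05985822 -0.6302368 ]
```

View pics/w13c.png

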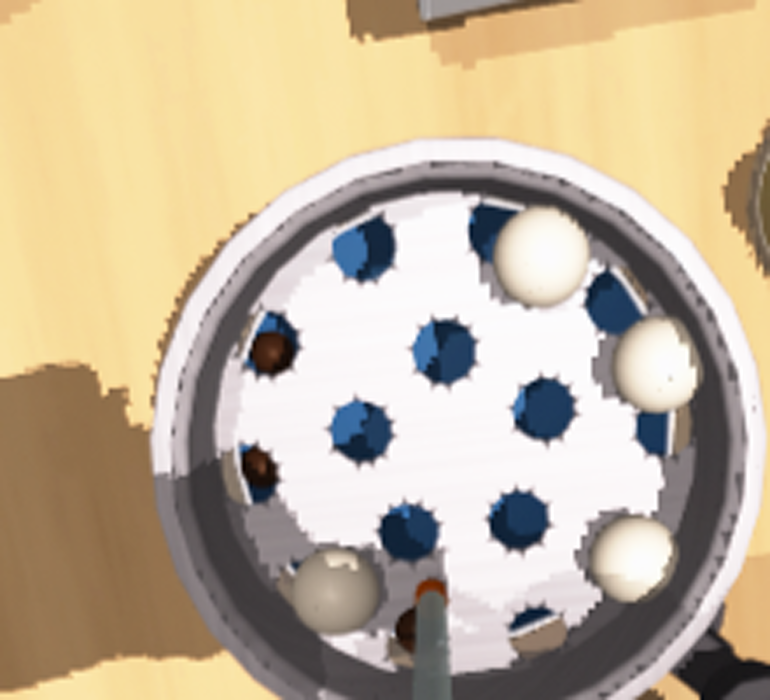

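>>> {"fn": "servo_tool", "kwargs": {
  "increments": [
    {"dx": -0.2,"dy": -0.4,"dz": 0,"ax": 0,"ay": 0,"az": 0,"claw": 1},
    {"dx": -0.3,"dy": -0.7,"dz": 0,"ax": 0,"ay": 0,"az": 0,"claw": 1},
    {"dx": -0.3,"dy": -0.7,"dz": 0,"ax": 0,"ay": 0,"az": 0,"claw": 1},
    {"dx": 0,"dy": 0,"dz": 0,"ax": 0,"ay": 0,"az": 0,"claw": 1},
    {"dx": 0.6,"dy": 0.8,"dz": 0,"ax": 0,"ay": 0,"az": 0,"claw": 1},
    {"dx": 1.2,"dy": 1.0,"dz": 0,"ax": 0,"ay": 0,"az": 0,"claw": 1}
  ]
}}

```text
clock: 14.77
eef_pos: [591.8, 72.7, 214.5]
tool_rot: [-1.57, 0.002, -1.708]
force: [0.9, -0.2, -0.3]
width: 13.6
```

```bash
python3 - <<'E'
from h import *
W=shot("wrist","w14");s=read_state(); print(s["clock"],s["eef_pos"],s["tool_rot"],s["force"])
crop("w14",130,0,350,220,3.2,"w14c")
E
```

```text
14.8167 [593.31091399  72.57077607 214.49842027] [-1.56858208  0.00231953 -1.70785968] [2.86634624 0.80307491 0.41954818]
```

View pics/w14c.png

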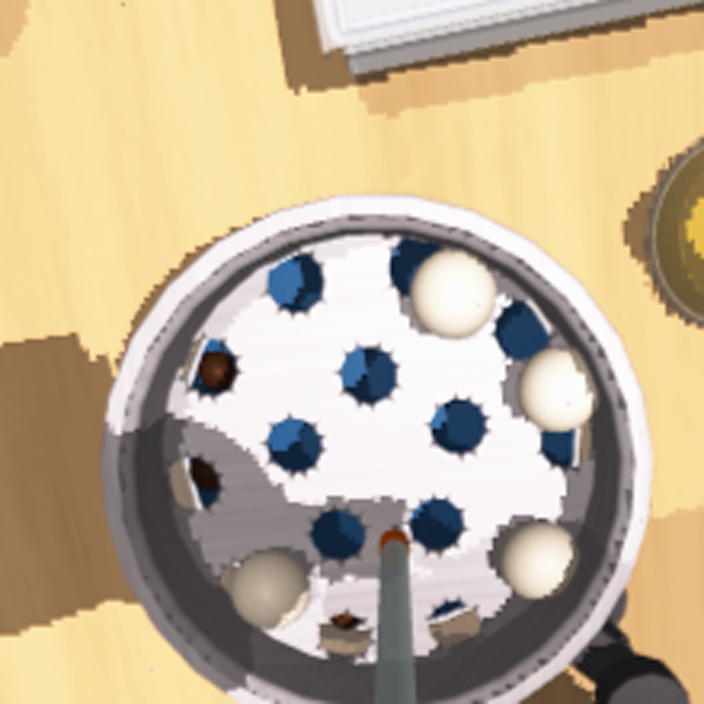

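```bash
python3 - <<'E'
from h import *
arc(32,np.radians(-79),2*np.pi/24,3)
E
```

```text
[(0.79, 0.27), (1.49, 0.73), (2.04, 1.35), (2.42, 2.1), (2.58, 2.92), (2.53, 3.75), (2.27, 4.54), (1.8, 5.24)]
[(-0.63, 0.55), (-1.37, 0.93), (-2.19, 1.09), (-3.03, 1.04), (-3.82, 0.78), (-4.51, 0.32), (-5.07, -0.31), (-5.44, -1.06)]
[(-0.17, -0.82), (-0.12, -1.65), (0.15, -2.44), (0.61, -3.14), (1.24, -3.69), (1.98, -4.07), (2.8, -4.23), (3.64, -4.18)]
```

>>> {"fn": "servo_tool", "kwargs": {
  "increments": [
    {"dx": 0.35,"dy": -0.65,"dz": 0,"ax": 0,"ay": 0,"az": 0,"claw": 1},
    {"dx": 0.35,"dy": -0.65,"dz": 0,"ax": 0,"ay": 0,"az": 0,"claw": 1}
  ]
}}

```text
clock: 14.98
eef_pos: [595.5, 61.5, 214.1]
tool_rot: [-1.57, -0.001, -1.712]
force: [0.1, -1.5, -0.1]
width: 13.0
```

>>> {"fn": "servo_tool", "kwargs": {
  "increments": [
    {"dx": 0.79,"dy": 0.27,"dz": 0,"ax": 0,"ay": 0,"az": 0,"claw": 1},
    {"dx": 1.49,"dy": 0.73,"dz": 0,"ax": 0,"ay": 0,"az": 0,"claw": 1},
    {"dx": 2.04,"dy": 1.35,"dz": 0,"ax": 0,"ay": 0,"az": 0,"claw": 1},
    {"dx": 2.42,"dy": 2.1,"dz": 0,"ax": 0,"ay": 0,"az": 0,"claw": 1},
    {"dx": 2.58,"dy": 2.92,"dz": 0,"ax": 0,"ay": 0,"az": 0,"claw": 1},
    {"dx": 2.53,"dy": 3.75,"dz": 0,"ax": 0,"ay": 0,"az": 0,"claw": 1},
    {"dx": 2.27,"dy": 4.54,"dz": 0,"ax": 0,"ay": 0,"az": 0,"claw": 1},
    {"dx": 1.8,"dy": 5.24,"dz": 0,"ax": 0,"ay": 0,"az": 0,"claw": 1}
  ]
}}

```text
clock: 15.65
eef_pos: [612.2, 117.1, 214.2]
tool_rot: [-1.571, 0.0, -1.71]
force: [-0.2, 0.1, -0.4]
width: 13.4
```

```bash
python3 - <<'E'
from h import *
W=shot("wrist","w15");s=read_state(); print(s["clock"],s["eef_pos"],s["force"], s["eef_pos"][:2]+np.array([0.4,1.7])-C0)
E
```

```text
15.7 [610.6685679  119.09100994 214.23504537] [-1.2578309   1.07883869 -0.78957541] [19.7685679  21.79100994]
```

View pics/w15.png

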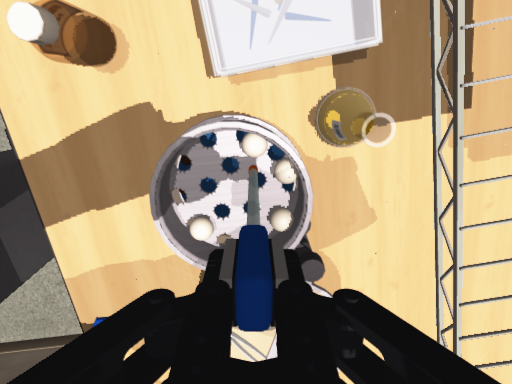

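>>> {"fn": "servo_tool", "kwargs": {
  "increments": [
    {"dx": -0.3,"dy": 0.45,"dz": 0,"ax": 0,"ay": 0,"az": 0,"claw": 1},
    {"dx": -1.0,"dy": 0.85,"dz": 0,"ax": 0,"ay": 0,"az": 0,"claw": 1},
    {"dx": -1.8,"dy": 1.0,"dz": 0,"ax": 0,"ay": 0,"az": 0,"claw": 1},
    {"dx": -2.65,"dy": 0.95,"dz": 0,"ax": 0,"ay": 0,"az": 0,"claw": 1},
    {"dx": -3.45,"dy": 0.7,"dz": 0,"ax": 0,"ay": 0,"az": 0,"claw": 1},
    {"dx": -4.15,"dy": 0.25,"dz": 0,"ax": 0,"ay": 0,"az": 0,"claw": 1},
    {"dx": -4.7,"dy": -0.4,"dz": 0,"ax": 0,"ay": 0,"az": 0,"claw": 1},
    {"dx": -5.05,"dy": -1.15,"dz": 0,"ax": 0,"ay": 0,"az": 0,"claw": 1}
  ]
}}

```text
clock: 16.37
eef_pos: [561.2, 103.1, 214.4]
tool_rot: [-1.571, -0.0, -1.711]
force: [1.0, 0.6, -0.4]
width: 13.2
```

>>> {"fn": "servo_tool", "kwargs": {
  "increments": [
    {"dx": -0.17,"dy": -0.82,"dz": 0,"ax": 0,"ay": 0,"az": 0,"claw": 1},
    {"dx": -0.12,"dy": -1.65,"dz": 0,"ax": 0,"ay": 0,"az": 0,"claw": 1},
    {"dx": 0.15,"dy": -2.44,"dz": 0,"ax": 0,"ay": 0,"az": 0,"claw": 1},
    {"dx": 0.61,"dy": -3.14,"dz": 0,"ax": 0,"ay": 0,"az": 0,"claw": 1},
    {"dx": 1.24,"dy": -3.69,"dz": 0,"ax": 0,"ay": 0,"az": 0,"claw": 1},
    {"dx": 1.98,"dy": -4.07,"dz": 0,"ax": 0,"ay": 0,"az": 0,"claw": 1},
    {"dx": 2.8,"dy": -4.23,"dz": 0,"ax": 0,"ay": 0,"az": 0,"claw": 1},
    {"dx": 3.64,"dy": -4.18,"dz": 0,"ax": 0,"ay": 0,"az": 0,"claw": 1}
  ]
}}

```text
clock: 17.03
eef_pos: [599.7, 61.6, 214.2]
tool_rot: [-1.571, -0.0, -1.712]
force: [-0.1, 0.2, 0.8]
width: 13.5
```

>>> {"fn": "servo_tool", "kwargs": {
  "increments": [
    {"dx": 0.79,"dy": 0.27,"dz": 0,"ax": 0,"ay": 0,"az": 0,"claw": 1},
    {"dx": 1.49,"dy": 0.73,"dz": 0,"ax": 0,"ay": 0,"az": 0,"claw": 1},
    {"dx": 2.04,"dy": 1.35,"dz": 0,"ax": 0,"ay": 0,"az": 0,"claw": 1},
    {"dx": 2.42,"dy": 2.1,"dz": 0,"ax": 0,"ay": 0,"az": 0,"claw": 1},
    {"dx": 2.58,"dy": 2.92,"dz": 0,"ax": 0,"ay": 0,"az": 0,"claw": 1},
    {"dx": 2.53,"dy": 3.75,"dz": 0,"ax": 0,"ay": 0,"az": 0,"claw": 1},
    {"dx": 2.27,"dy": 4.54,"dz": 0,"ax": 0,"ay": 0,"az": 0,"claw": 1},
    {"dx": 1.8,"dy": 5.24,"dz": 0,"ax": 0,"ay": 0,"az": 0,"claw": 1}
  ]
}}

```text
clock: 17.7
eef_pos: [616.1, 116.2, 214.3]
tool_rot: [-1.571, 0.0, -1.71]
force: [0.5, -0.3, -1.2]
width: 13.4
```

>>> {"fn": "servo_tool", "kwargs": {
  "increments": [
    {"dx": -0.63,"dy": 0.55,"dz": 0,"ax": 0,"ay": 0,"az": 0,"claw": 1},
    {"dx": -1.37,"dy": 0.93,"dz": 0,"ax": 0,"ay": 0,"az": 0,"claw": 1},
    {"dx": -2.19,"dy": 1.09,"dz": 0,"ax": 0,"ay": 0,"az": 0,"claw": 1},
    {"dx": -3.03,"dy": 1.04,"dz": 0,"ax": 0,"ay": 0,"az": 0,"claw": 1},
    {"dx": -3.82,"dy": 0.78,"dz": 0,"ax": 0,"ay": 0,"az": 0,"claw": 1},
    {"dx": -4.51,"dy": 0.32,"dz": 0,"ax": 0,"ay": 0,"az": 0,"claw": 1},
    {"dx": -5.07,"dy": -0.31,"dz": 0,"ax": 0,"ay": 0,"az": 0,"claw": 1},
    {"dx": -5.44,"dy": -1.06,"dz": 0,"ax": 0,"ay": 0,"az": 0,"claw": 1}
  ]
}}

```text
clock: 18.37
eef_pos: [561.3, 103.0, 214.4]
tool_rot: [-1.571, -0.0, -1.711]
force: [-1.2, -0.6, -0.7]
width: 13.1
```

>>> {"fn": "servo_tool", "kwargs": {
  "increments": [
    {"dx": -0.17,"dy": -0.82,"dz": 0,"ax": 0,"ay": 0,"az": 0,"claw": 1},
    {"dx": -0.12,"dy": -1.65,"dz": 0,"ax": 0,"ay": 0,"az": 0,"claw": 1},
    {"dx": 0.15,"dy": -2.44,"dz": 0,"ax": 0,"ay": 0,"az": 0,"claw": 1},
    {"dx": 0.61,"dy": -3.14,"dz": 0,"ax": 0,"ay": 0,"az": 0,"claw": 1},
    {"dx": 1.24,"dy": -3.69,"dz": 0,"ax": 0,"ay": 0,"az": 0,"claw": 1},
    {"dx": 1.98,"dy": -4.07,"dz": 0,"ax": 0,"ay": 0,"az": 0,"claw": 1},
    {"dx": 2.8,"dy": -4.23,"dz": 0,"ax": 0,"ay": 0,"az": 0,"claw": 1},
    {"dx": 3.64,"dy": -4.18,"dz": 0,"ax": 0,"ay": 0,"az": 0,"claw": 1}
  ]
}}

```text
clock: 19.03
eef_pos: [599.7, 61.6, 214.2]
tool_rot: [-1.571, -0.0, -1.712]
force: [-0.1, 1.1, -0.4]
width: 13.2
```

>>> {"fn": "servo_tool", "kwargs": {
  "increments": [
    {"dx": 0.79,"dy": 0.27,"dz": 0,"ax": 0,"ay": 0,"az": 0,"claw": 1},
    {"dx": 1.49,"dy": 0.73,"dz": 0,"ax": 0,"ay": 0,"az": 0,"claw": 1},
    {"dx": 2.04,"dy": 1.35,"dz": 0,"ax": 0,"ay": 0,"az": 0,"claw": 1},
    {"dx": 2.04,"dy": 1.35,"dz": 0,"ax": 0,"ay": 0,"az": 0,"claw": 1},
    {"dx": 2.04,"dy": 1.35,"dz": 2,"ax": 0,"ay": 0,"az": 0,"claw": 1},
    {"dx": 2.04,"dy": 1.35,"dz": 5,"ax": 0,"ay": 0,"az": 0,"claw": 1},
    {"dx": 1.5,"dy": -0.5,"dz": 7.8,"ax": 0,"ay": 0,"az": 0,"claw": 1},
    {"dx": 0.5,"dy": -3,"dz": 7.8,"ax": 0,"ay": 0,"az": 0,"claw": 1}
  ]
}}

```text
clock: 19.7
eef_pos: [607.0, 36.2, 298.0]
tool_rot: [-1.561, 0.005, -1.705]
force: [0.5, -0.2, 0.4]
width: 13.1
```

```bash
python3 - <<'E'
from h import *
W=shot("wrist","w16");shot("side","sd16");s=read_state(); print(s["clock"],s["eef_pos"],s["tool_rot"],s["width"],s["force"])
E
```

```text
19.8 [602.91340825  27.25576486 294.01373626] [-1.56868343 -0.0036741  -1.71603261] 13.214999777187682 [-0.30657262 -1.37929447 -1.35280891]
```

View pics/w16.png

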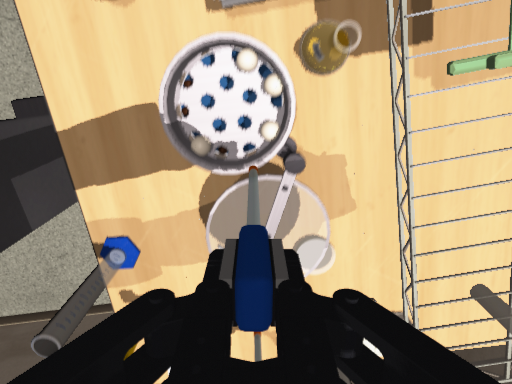

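View pics/sd16.png

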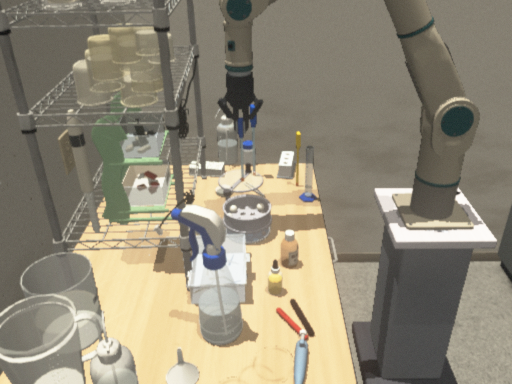

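>>> {"fn": "servo_tool", "kwargs": {
  "increments": [
    {"dx": -1.4,"dy": -3.2,"dz": 0,"ax": 0,"ay": 0,"az": 0,"claw": 1},
    {"dx": -2.9,"dy": -6.5,"dz": 0,"ax": 0,"ay": 0,"az": 0,"claw": 1},
    {"dx": -4.5,"dy": -10,"dz": 0,"ax": 0,"ay": 0,"az": 0,"claw": 1},
    {"dx": -6,"dy": -13.5,"dz": 0,"ax": 0,"ay": 0,"az": 0,"claw": 1},
    {"dx": -7.6,"dy": -17,"dz": 0,"ax": 0,"ay": 0,"az": 0,"claw": 1},
    {"dx": -9.2,"dy": -20.5,"dz": 0,"ax": 0,"ay": 0,"az": 0,"claw": 1},
    {"dx": -10.7,"dy": -24,"dz": 0,"ax": 0,"ay": 0,"az": 0,"claw": 1},
    {"dx": -12.2,"dy": -27.5,"dz": 0,"ax": 0,"ay": 0,"az": 0,"claw": 1}
  ]
}}

```text
clock: 20.47
eef_pos: [480.4, -243.4, 292.1]
tool_rot: [-1.571, 0.001, -1.71]
force: [0.6, 0.1, -0.6]
width: 13.4
```

>>> {"fn": "servo_tool", "kwargs": {
  "increments": [
    {"dx": -1.2,"dy": -2.8,"dz": 0,"ax": 0,"ay": 0,"az": 0,"claw": 1},
    {"dx": -2.5,"dy": -5.4,"dz": 0,"ax": 0,"ay": 0,"az": 0,"claw": 1},
    {"dx": -2.5,"dy": -5.4,"dz": 0,"ax": 0,"ay": 0,"az": 0,"claw": 1},
    {"dx": -2.5,"dy": -5.4,"dz": 0,"ax": 0,"ay": 0,"az": 0,"claw": 1},
    {"dx": -2.5,"dy": -5.4,"dz": 0,"ax": 0,"ay": 0,"az": 0,"claw": 1}
  ]
}}

```text
clock: 20.88
eef_pos: [456.9, -295.5, 292.0]
tool_rot: [-1.571, 0.001, -1.71]
force: [0.3, 0.4, -0.7]
width: 13.3
```

```bash
python3 - <<'E'
from h import *
W=shot("wrist","w17");s=read_state(); print(s["clock"],s["eef_pos"],s["tool_rot"],s["width"],s["force"])
S=shot("scene","s17");D=shot("side","sd17")
crop("w17",190,70,330,230,4.5,"w17c");crop("s17",310,150,400,310,4.8,"s17c");crop("sd17",250,100,330,200,7,"sd17c")
E
```

```text
20.9333 [ 457.27117832 -294.96940939  292.08706766] [-1.57095526e+00  1.37330639e-03 -1.70845358e+00] 13.13479208096264 [-0.15077593  0.02803196  0.37222812]
```

View pics/w17c.png

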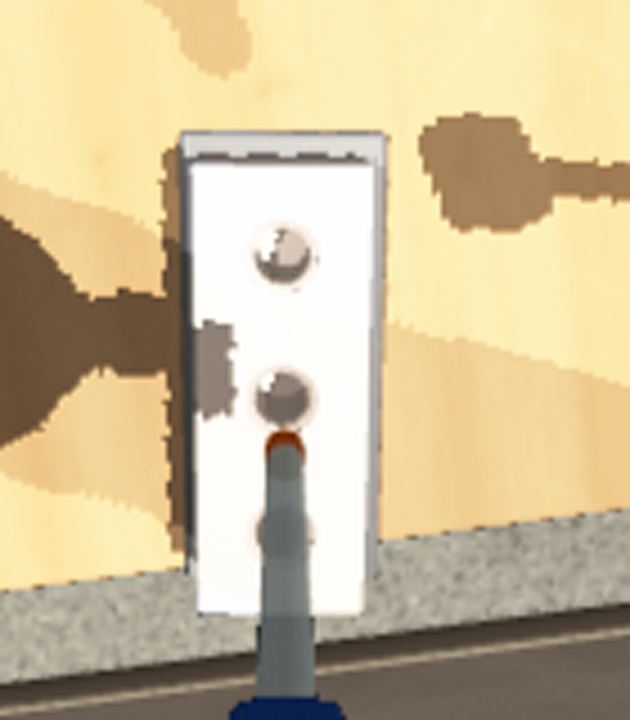

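View pics/s17c.png

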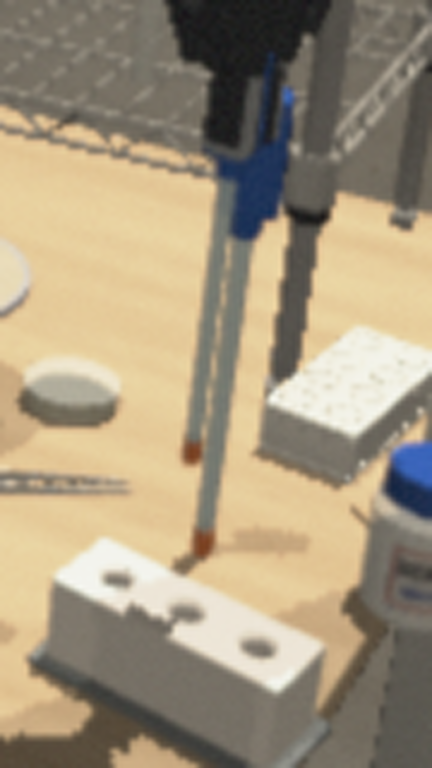

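View pics/sd17c.png

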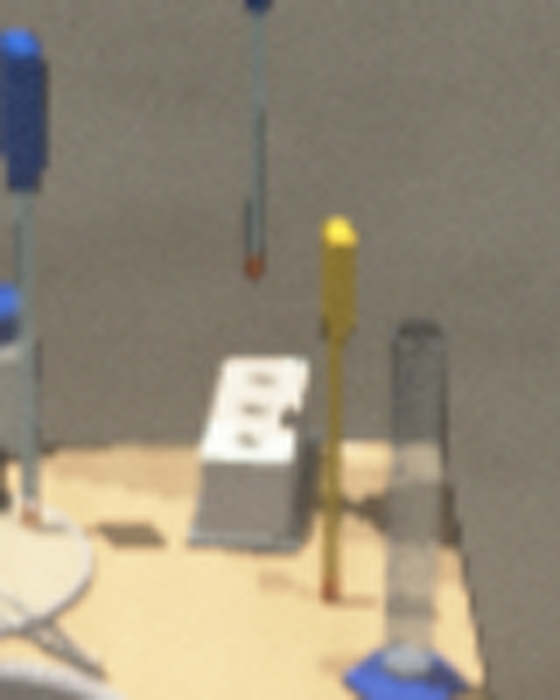

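```bash
python3 - <<'E'
from h import *
import pickle
W,S,D=[pickle.load(open(f"pics/{n}.pkl","rb")) for n in("w17","s17","sd17")]
w=lambda x,y:(190+x/4.5,70+y/4.5)
for p in((284,254),(285,398),(285,533)): print("bore",onz(W,*w(*p),52))
print("tip front W",onz(W,*w(285,432),131))
s=lambda x,y:(310+x/4.8,150+y/4.8); d=lambda x,y:(250+x/7,100+y/7)
print("tip SD",tri(ray(S,*s(203,550)),ray(D,*d(254,276))))
for a,b in (((118,578),(263,379)),((186,611),(255,408)),((260,647),(247,439))): print("bore S",onz(S,*s(*a),52),"D",onz(D,*d(*b),52))
E
```

```text
bore [ 462.16891877 -261.17293503   52.        ]
bore [ 457.12989281 -298.94243877   52.        ]
bore [ 451.85228602 -336.54292653   52.        ]
tip front W [ 458.53535476 -289.08438523  131.        ]
tip SD (array([ 448.00598749, -315.40069178,  108.15773753]), np.float64(29.39788721692407))
bore S [ 456.54419574 -264.84526495   52.        ] D [ 450.70577117 -332.88026487   52.        ]
bore S [ 451.5213183  -302.14635274   52.        ] D [ 456.54483486 -296.92636869   52.        ]
bore S [ 446.27285868 -340.68328747   52.        ] D [ 462.27549381 -259.84940431   52.        ]
```

```bash
python3 - <<'E'
from h import *
import pickle
W,S,D=[pickle.load(open(f"pics/{n}.pkl","rb")) for n in("w17","s17","sd17")]
s=lambda x,y:(310+x/4.8,150+y/4.8); d=lambda x,y:(250+x/7,100+y/7)
print("tip SD",tri(ray(S,*s(192,460)),ray(D,*d(254,276))))
print(read_state()["eef_pos"])
E
```

```text
tip SD (array([ 458.16937399, -293.47994351,  130.22615949]), np.float64(0.4755019493306504))
[ 457.37415079 -295.01129849  292.21366525]
```

>>> {"fn": "servo_tool", "kwargs": {
  "increments": [
    {"dx": -0.1,"dy": -0.5,"dz": 0,"ax": 0,"ay": 0,"az": 0,"claw": 1},
    {"dx": -0.1,"dy": -0.5,"dz": -2,"ax": 0,"ay": 0,"az": 0,"claw": 1},
    {"dx": -0.1,"dy": -0.5,"dz": -4,"ax": 0,"ay": 0,"az": 0,"claw": 1},
    {"dx": -0.1,"dy": -0.5,"dz": -6,"ax": 0,"ay": 0,"az": 0,"claw": 1},
    {"dx": -0.1,"dy": -0.5,"dz": -7,"ax": 0,"ay": 0,"az": 0,"claw": 1},
    {"dx": -0.1,"dy": -0.5,"dz": -7,"ax": 0,"ay": 0,"az": 0,"claw": 1}
  ]
}}

```text
clock: 21.53
eef_pos: [454.4, -300.7, 220.2]
tool_rot: [-1.575, 0.002, -1.71]
force: [0.0, 0.7, -0.8]
width: 13.2
```

```bash
python3 - <<'E'
from h import *
W=shot("wrist","w18");s=read_state(); print(s["clock"],s["eef_pos"],s["width"],s["force"])
crop("w18",190,70,330,230,4.5,"w18c")
E
```

```text
21.5833 [ 455.23950754 -301.32310591  221.65082452] 13.583402964105664 [ 1.06428638 -0.58016547 -0.22981447]
```

View pics/w18c.png

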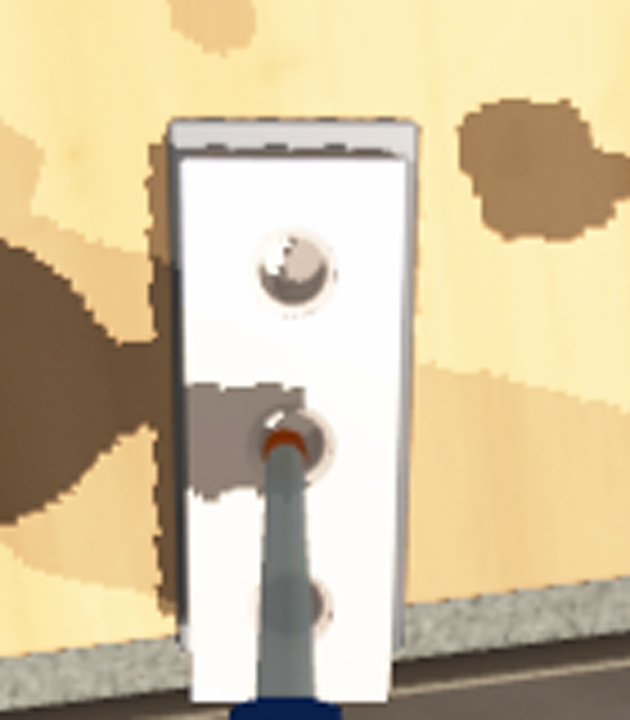

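>>> {"fn": "servo_tool", "kwargs": {
  "increments": [
    {"dx": 0.15,"dy": 0,"dz": 0,"ax": 0,"ay": 0,"az": 0,"claw": 1},
    {"dx": 0.15,"dy": 0,"dz": -1,"ax": 0,"ay": 0,"az": 0,"claw": 1},
    {"dx": 0.15,"dy": 0,"dz": -2,"ax": 0,"ay": 0,"az": 0,"claw": 1},
    {"dx": 0.15,"dy": 0,"dz": -2,"ax": 0,"ay": 0,"az": 0,"claw": 1}
  ]
}}

```text
clock: 21.92
eef_pos: [460.9, -305.7, 209.7]
tool_rot: [-1.559, -0.007, -1.712]
force: [-5.1, 1.3, 43.8]
width: 13.2
```

>>> {"fn": "servo_tool", "kwargs": {
  "increments": [
    {"dx": 0,"dy": 0,"dz": -1,"ax": 0,"ay": 0,"az": 0,"claw": 1},
    {"dx": 0,"dy": 0,"dz": -2,"ax": 0,"ay": 0,"az": 0,"claw": 1},
    {"dx": 0,"dy": 0,"dz": -2.7,"ax": 0,"ay": 0,"az": 0,"claw": 1},
    {"dx": 0,"dy": 0,"dz": -2.7,"ax": 0,"ay": 0,"az": 0,"claw": 1},
    {"dx": 0,"dy": 0,"dz": -2.7,"ax": 0,"ay": 0,"az": 0,"claw": 1}
  ]
}}

```text
clock: 22.33
eef_pos: [456.7, -304.1, 176.3]
tool_rot: [-1.569, -0.004, -1.712]
force: [-3.5, -4.4, 2.8]
width: 13.0
```

```bash
python3 - <<'E'
from h import *
W=shot("wrist","w19");s=read_state(); print(s["clock"],s["eef_pos"],s["width"],s["force"])
crop("w19",190,70,330,230,4.5,"w19c")
E
```

```text
22.3833 [ 456.52192157 -303.58924437  175.7799998 ] 12.942392856657321 [-2.23357342 -4.29975113  2.5919274 ]
```

View pics/w19c.png

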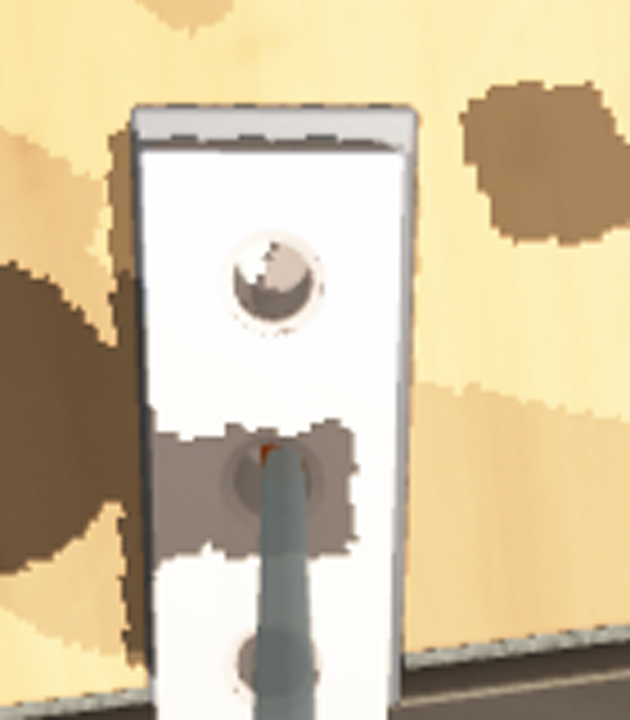

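>>> {"fn": "servo_tool", "kwargs": {
  "increments": [
    {"dx": -0.1,"dy": 0.3,"dz": -0.3,"ax": 0,"ay": 0,"az": 0,"claw": 1},
    {"dx": -0.1,"dy": 0.3,"dz": -0.3,"ax": 0,"ay": 0,"az": 0,"claw": 1},
    {"dx": -0.1,"dy": 0.3,"dz": -0.3,"ax": 0,"ay": 0,"az": 0,"claw": 1}
  ]
}}

```text
clock: 22.63
eef_pos: [455.5, -298.9, 171.7]
tool_rot: [-1.572, -0.0, -1.711]
force: [-1.7, -3.1, 1.0]
width: 13.3
```

```bash
python3 - <<'E'
from h import *
s=read_state(); print(s["clock"],s["eef_pos"],s["width"],s["force"])
S=shot("scene","s20");D=shot("side","sd20")
crop("s20",310,170,400,310,5,"s20c");crop("sd20",250,80,330,200,6,"sd20c")
E
```

```text
22.6333 [ 455.54717704 -298.92290316  171.73802149] 13.26734448717344 [-1.70155327 -3.08259379  1.01805385]
```

View pics/s20c.png

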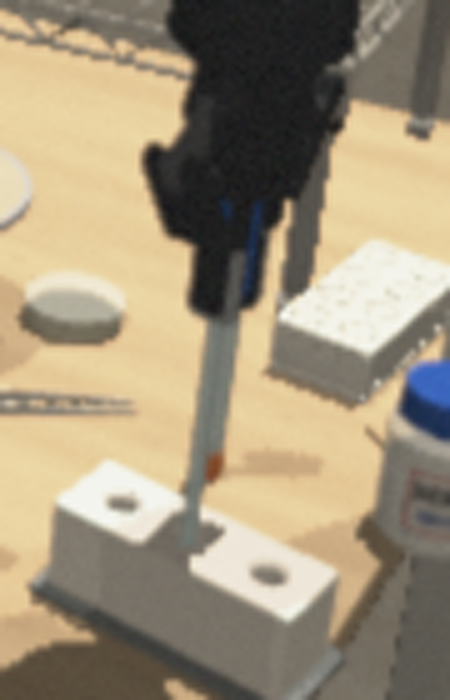

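View pics/sd20c.png

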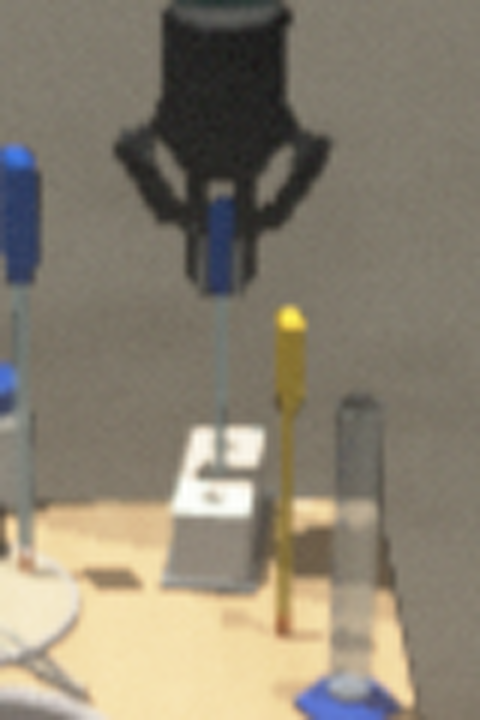

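```bash
python3 - <<'E'
from h import *
import pickle
for n,p in(("sd20",(250+222/6,80+196/6)),("side0",(170+469/4,90+103/4))):
    D=pickle.load(open(f"pics/{n}.pkl","rb")); o,d=ray(D,*p); t=(-300-o[1])/d[1]; print(n,o+t*d)
crop("side0",250,80,330,200,6,"sd0c")
E
```

```text
sd20 [ 456.90437789 -300.          231.48198207]
side0 [ 455.83763162 -300.          219.8088761 ]
```

View pics/sd0c.png

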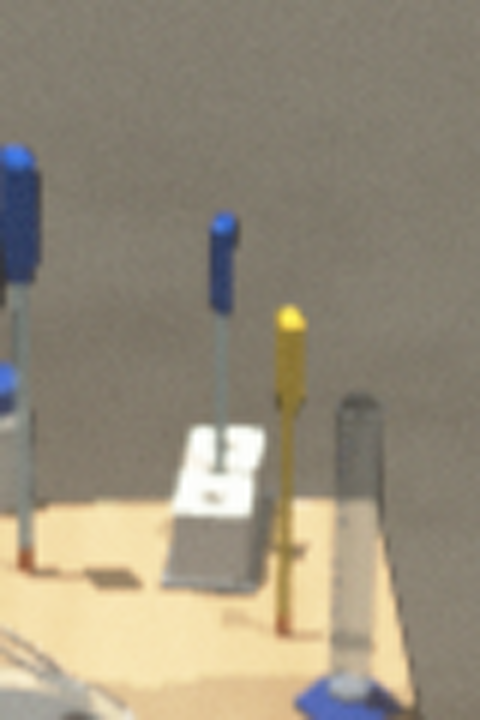

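>>> {"fn": "servo_tool", "kwargs": {
  "increments": [
    {"dx": 0,"dy": 0,"dz": -0.4,"ax": 0,"ay": 0,"az": 0,"claw": 1},
    {"dx": 0,"dy": 0,"dz": -0.8,"ax": 0,"ay": 0,"az": 0,"claw": 1},
    {"dx": 0,"dy": 0,"dz": -1.0,"ax": 0,"ay": 0,"az": 0,"claw": 1},
    {"dx": 0,"dy": 0,"dz": -1.0,"ax": 0,"ay": 0,"az": 0,"claw": 1}
  ]
}}

```text
clock: 23.07
eef_pos: [455.7, -298.8, 161.6]
tool_rot: [-1.572, 0.0, -1.711]
force: [-1.9, -4.5, -3.0]
width: 13.4
```

>>> {"fn": "servo_tool", "kwargs": {
  "increments": [
    {"dx": 0,"dy": 0,"dz": 0,"ax": 0,"ay": 0,"az": 0,"claw": 0.6},
    {"dx": 0,"dy": 0,"dz": 0,"ax": 0,"ay": 0,"az": 0,"claw": 0.3},
    {"dx": 0,"dy": 0,"dz": 0,"ax": 0,"ay": 0,"az": 0,"claw": 0},
    {"dx": 0,"dy": 0,"dz": 0,"ax": 0,"ay": 0,"az": 0,"claw": -0.3},
    {"dx": 0,"dy": 0,"dz": 0,"ax": 0,"ay": 0,"az": 0,"claw": -0.4},
    {"dx": 0,"dy": 0,"dz": 0,"ax": 0,"ay": 0,"az": 0,"claw": -0.4}
  ]
}}

```text
clock: 23.57
eef_pos: [456.3, -298.4, 162.4]
tool_rot: [-1.57, 0.0, -1.711]
force: [-0.0, -1.5, 0.4]
width: 59.7
```

```bash
python3 - <<'E'
from h import *
W=shot("wrist","w21");D=shot("side","sd21");s=read_state(); print(s["clock"],s["eef_pos"],s["width"],s["force"])
crop("sd21",250,80,330,200,6,"sd21c")
E
```

```text
23.6667 [ 456.14453301 -298.62460355  162.35512608] 59.813961251433305 [-0.00790864 -0.49007758  0.14184727]
```

View pics/w21.png

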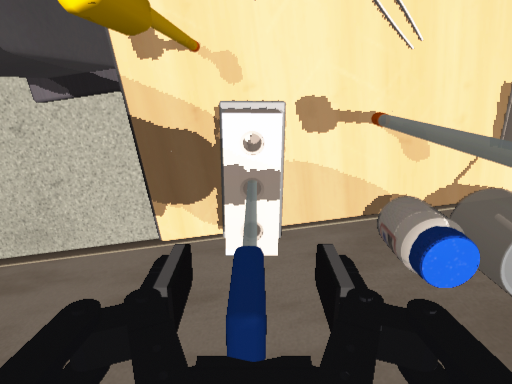

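View pics/sd21c.png

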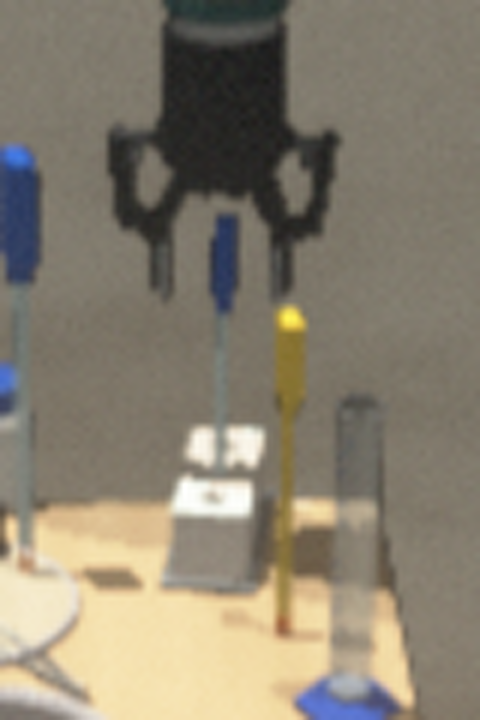

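>>> {"fn": "servo_tool", "kwargs": {
  "increments": [
    {"dx": 0,"dy": 0,"dz": 3,"ax": 0,"ay": 0,"az": 0,"claw": -0.4},
    {"dx": 0,"dy": 0,"dz": 7,"ax": 0,"ay": 0,"az": 0,"claw": -0.4},
    {"dx": 0,"dy": 0,"dz": 11,"ax": 0,"ay": 0,"az": 0,"claw": -0.4},
    {"dx": 0,"dy": 0,"dz": 14,"ax": 0,"ay": 0,"az": -0.05,"claw": -0.2},
    {"dx": 1.8,"dy": 2.8,"dz": 14,"ax": 0,"ay": 0,"az": -0.1,"claw": 0.2},
    {"dx": 3.8,"dy": 5.8,"dz": 14,"ax": 0,"ay": 0,"az": -0.15,"claw": 0.2},
    {"dx": 5.8,"dy": 8.8,"dz": 14,"ax": 0,"ay": 0,"az": -0.2,"claw": 0.2},
    {"dx": 7.8,"dy": 11.8,"dz": 14,"ax": 0,"ay": 0,"az": -0.25,"claw": 0.2}
  ]
}}

```text
clock: 24.33
eef_pos: [534.6, -179.6, 302.8]
tool_rot: [-1.57, 0.0, -1.964]
force: [0.9, -0.5, -0.6]
width: 34.1
```

>>> {"fn": "servo_tool", "kwargs": {
  "increments": [
    {"dx": 1.8,"dy": 2.8,"dz": -1,"ax": 0,"ay": 0,"az": -0.04,"claw": 0.2},
    {"dx": 3.6,"dy": 5.4,"dz": -4,"ax": 0,"ay": 0,"az": -0.07,"claw": 0.2},
    {"dx": 5.4,"dy": 8.2,"dz": -8,"ax": 0,"ay": 0,"az": -0.07,"claw": 0.2},
    {"dx": 5.4,"dy": 8.2,"dz": -12,"ax": 0,"ay": 0,"az": -0.07,"claw": 0.2},
    {"dx": 5.4,"dy": 8.2,"dz": -12,"ax": 0,"ay": 0,"az": -0.07,"claw": 0.2},
    {"dx": 5.4,"dy": 8.2,"dz": -12,"ax": 0,"ay": 0,"az": -0.07,"claw": 0.2}
  ]
}}

```text
clock: 24.83
eef_pos: [585.6, -98.1, 179.3]
tool_rot: [-1.578, -0.003, -2.03]
force: [-0.4, -0.4, 0.3]
width: 34.2
```

```bash
python3 - <<'E'
from h import *
W=shot("wrist","w22");D=shot("side","sd22");S=shot("scene","s22");s=read_state(); print(s["clock"],s["eef_pos"],s["tool_rot"],s["width"],s["force"])
crop("s22",200,150,440,320,3.2,"s22c")
E
```

```text
24.9833 [ 588.95847793 -100.69133315  184.44569994] [-1.56733758e+00  2.01558973e-04 -2.03310422e+00] 34.20194354390562 [ 0.00143874  0.3652685  -0.0998785 ]
```

View pics/w22.png

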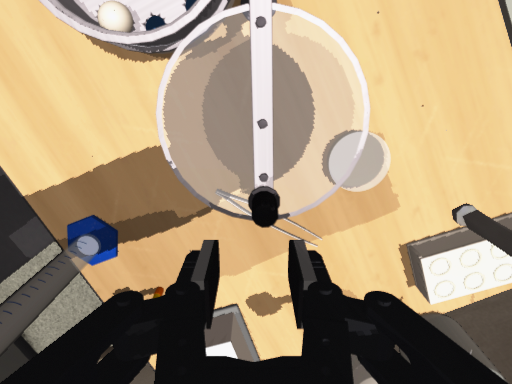

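View pics/s22c.png

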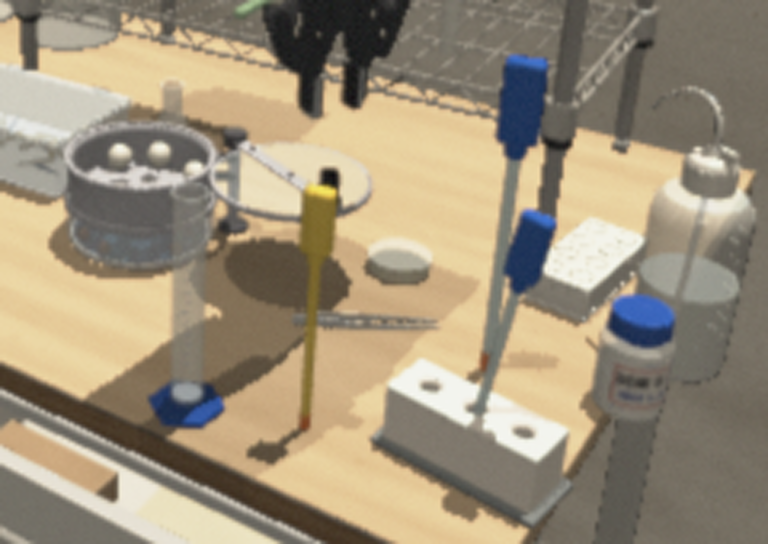

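```bash
python3 - <<'E'
from h import *
import pickle
crop("sd22",250,80,330,200,6,"sd22c")
W=pickle.load(open("pics/w22.pkl","rb"))
print("knob",onz(W,264,214,128),[proj(W,[588,-99,z]) for z in(128,110)])
for p in((260,21),(262,124),(264,177)):
    d=onz(W,*p,100)[:2]-[654.8,32.9]; print(np.linalg.norm(d),np.degrees(np.arctan2(d[1],d[0]))%360)
E
```

```text
knob [592.73728351 -99.85370203 128.        ] [array([256.83631952, 215.89175714]), array([256.7421535 , 205.91261438])]
30.055428240743698 244.14740601434156
92.47441420877664 244.92301867374522
129.69848725510232 245.33538771375328
```

View pics/sd22c.png

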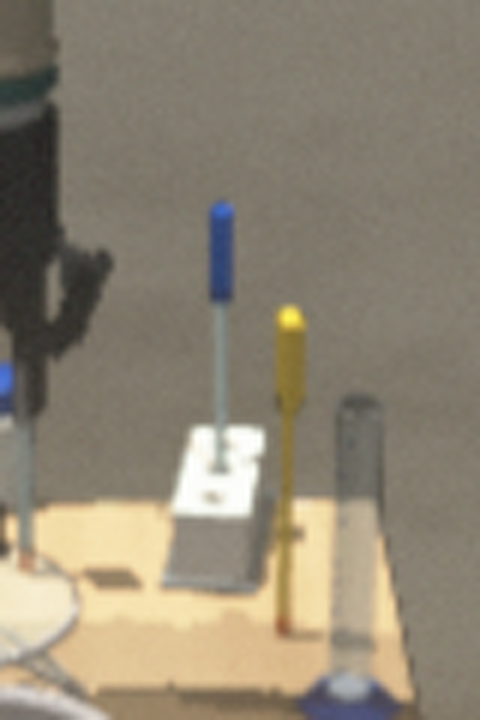

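```bash
python3 - <<'E'
from h import *
import pickle
S,D=[pickle.load(open(f"pics/{n}.pkl","rb")) for n in("s22","sd22")]
t,e=tri(ray(S,200+536/3.2,150+214/3.2),ray(D,250+221/6,80+205/6)); print("top",t,e)
b,e=tri(ray(S,200+515/3.2,150+291/3.2),ray(D,250+219.5/6,80+303/6)); print("grip bottom",b,e)
v=t-b; print(np.linalg.norm(v), v/v[2])
S0,D0=[pickle.load(open(f"pics/{n}.pkl","rb")) for n in("scene0","side0")]
t,_=tri(ray(S0,200+501/3.2,150+203/3.2),ray(D0,250+224/6,80+217/6));print("orig top",t)
E
```

```text
top [ 455.64494504 -324.00921069  215.67445386] 2.3732824463905544
grip bottom [ 455.73593603 -317.58335628  154.29990166] 2.89962064980168
61.71009271212387 [-0.00148255 -0.104699    1.        ]
orig top [ 454.75570593 -300.28355278  216.87060285]
```

>>> {"fn": "servo_tool", "kwargs": {
  "increments": [
    {"dx": 0.3,"dy": 0,"dz": -2,"ax": 0,"ay": 0,"az": 0,"claw": 0.2},
    {"dx": 0.3,"dy": 0,"dz": -4,"ax": 0,"ay": 0,"az": 0,"claw": 0.2},
    {"dx": 0.3,"dy": 0,"dz": -6,"ax": 0,"ay": 0,"az": 0,"claw": 0.2},
    {"dx": 0.3,"dy": 0,"dz": -7.1,"ax": 0,"ay": 0,"az": 0,"claw": 0.2},
    {"dx": 0.3,"dy": 0,"dz": -7.1,"ax": 0,"ay": 0,"az": 0,"claw": 0.2}
  ]
}}

```text
clock: 25.4
eef_pos: [590.3, -99.9, 111.0]
tool_rot: [-1.572, -0.001, -2.033]
force: [0.1, 1.1, -0.0]
width: 34.6
```

```bash
python3 - <<'E'
from h import *
s=read_state(); print(s["clock"],s["eef_pos"],s["tool_rot"],s["force"])
P=np.array([654.8,32.9]);a0=np.radians(244.8);n=24;tot=np.radians(133.7-244.8)
q=lambda i:P+148*np.array([np.cos(a0+tot*i/n),np.sin(a0+tot*i/n)])
for c in range(3):
    b=q(8*c); print(b)
    print([tuple(np.round((q(8*c+i)-b)/10,1).tolist())+(round(tot*i/n,2),) for i in range(1,9)])
print(q(24))
E
```

```text
25.4 [590.30141647 -99.88378985 111.02851577] [-1.57179768e+00 -7.69660453e-04 -2.03250455e+00] [ 0.05887401  1.0753787  -0.03447888]
[ 591.78466485 -101.01440376]
[(-1.1, 0.6, np.float64(-0.08)), (-2.1, 1.2, np.float64(-0.16)), (-3.0, 1.9, np.float64(-0.24)), (-3.9, 2.7, np.float64(-0.32)), (-4.8, 3.6, np.float64(-0.4)), (-5.5, 4.5, np.float64(-0.48)), (-6.2, 5.5, np.float64(-0.57)), (-6.8, 6.5, np.float64(-0.65))]
[523.84188058 -36.0490461 ]
[(-0.5, 1.1, np.float64(-0.08)), (-0.9, 2.2, np.float64(-0.16)), (-1.3, 3.3, np.float64(-0.24)), (-1.5, 4.5, np.float64(-0.32)), (-1.7, 5.7, np.float64(-0.4)), (-1.7, 6.9, np.float64(-0.48)), (-1.7, 8.1, np.float64(-0.57)), (-1.5, 9.3, np.float64(-0.65))]
[508.73146413  56.73239033]
[(0.2, 1.2, np.float64(-0.08)), (0.6, 2.3, np.float64(-0.16)), (1.0, 3.4, np.float64(-0.24)), (1.5, 4.5, np.float64(-0.32)), (2.1, 5.5, np.float64(-0.4)), (2.8, 6.5, np.float64(-0.48)), (3.6, 7.5, np.float64(-0.57)), (4.4, 8.3, np.float64(-0.65))]
[552.54940316 139.89913759]
```

>>> {"fn": "servo_tool", "kwargs": {
  "increments": [
    {"dx": -1.0,"dy": 0.6,"dz": 0,"ax": 0,"ay": 0,"az": -0.08,"claw": 0.2},
    {"dx": -2.0,"dy": 1.2,"dz": 0,"ax": 0,"ay": 0,"az": -0.16,"claw": 0.2},
    {"dx": -3.0,"dy": 1.9,"dz": 0,"ax": 0,"ay": 0,"az": -0.24,"claw": 0.2},
    {"dx": -3.9,"dy": 2.7,"dz": 0,"ax": 0,"ay": 0,"az": -0.32,"claw": 0.2},
    {"dx": -4.7,"dy": 3.6,"dz": 0,"ax": 0,"ay": 0,"az": -0.4,"claw": 0.2},
    {"dx": -5.4,"dy": 4.5,"dz": 0,"ax": 0,"ay": 0,"az": -0.48,"claw": 0.2},
    {"dx": -6.1,"dy": 5.4,"dz": 0,"ax": 0,"ay": 0,"az": -0.57,"claw": 0.2},
    {"dx": -6.7,"dy": 6.4,"dz": 0,"ax": 0,"ay": 0,"az": -0.65,"claw": 0.2}
  ]
}}

```text
clock: 26.07
eef_pos: [525.5, -35.2, 113.7]
tool_rot: [-1.569, 0.004, -2.686]
force: [0.2, -0.1, -0.2]
width: 34.2
```

>>> {"fn": "servo_tool", "kwargs": {
  "increments": [
    {"dx": -0.5,"dy": 1.1,"dz": 0,"ax": 0,"ay": 0,"az": -0.08,"claw": 0.2},
    {"dx": -0.9,"dy": 2.2,"dz": 0,"ax": 0,"ay": 0,"az": -0.16,"claw": 0.2},
    {"dx": -1.3,"dy": 3.3,"dz": 0,"ax": 0,"ay": 0,"az": -0.24,"claw": 0.2},
    {"dx": -1.5,"dy": 4.5,"dz": 0,"ax": 0,"ay": 0,"az": -0.32,"claw": 0.2},
    {"dx": -1.7,"dy": 5.7,"dz": 0,"ax": 0,"ay": 0,"az": -0.4,"claw": 0.2},
    {"dx": -1.7,"dy": 6.9,"dz": 0,"ax": 0,"ay": 0,"az": -0.48,"claw": 0.2},
    {"dx": -1.7,"dy": 8.1,"dz": 0,"ax": 0,"ay": 0,"az": -0.57,"claw": 0.2},
    {"dx": -1.5,"dy": 9.3,"dz": 0,"ax": 0,"ay": 0,"az": -0.65,"claw": 0.2}
  ]
}}

```text
clock: 26.73
eef_pos: [510.3, 58.8, 113.5]
tool_rot: [-1.573, 0.003, 2.948]
force: [-0.7, 0.2, -0.4]
width: 34.1
```

>>> {"fn": "servo_tool", "kwargs": {
  "increments": [
    {"dx": 0.2,"dy": 1.2,"dz": 0,"ax": 0,"ay": 0,"az": -0.08,"claw": 0.2},
    {"dx": 0.6,"dy": 2.3,"dz": 0,"ax": 0,"ay": 0,"az": -0.16,"claw": 0.2},
    {"dx": 1.0,"dy": 3.4,"dz": 0,"ax": 0,"ay": 0,"az": -0.24,"claw": 0.2},
    {"dx": 1.5,"dy": 4.5,"dz": 0,"ax": 0,"ay": 0,"az": -0.32,"claw": 0.2},
    {"dx": 2.1,"dy": 5.5,"dz": 0,"ax": 0,"ay": 0,"az": -0.4,"claw": 0.2},
    {"dx": 2.8,"dy": 6.5,"dz": 0,"ax": 0,"ay": 0,"az": -0.48,"claw": 0.2},
    {"dx": 3.6,"dy": 7.5,"dz": 0,"ax": 0,"ay": 0,"az": -0.57,"claw": 0.2},
    {"dx": 3.6,"dy": 7.5,"dz": 0,"ax": 0,"ay": 0,"az": -0.57,"claw": 0.2}
  ]
}}

```text
clock: 27.4
eef_pos: [547.9, 136.4, 113.1]
tool_rot: [-1.577, 0.001, 2.384]
force: [0.2, 0.1, 0.3]
width: 34.4
```

```bash
python3 - <<'E'
from h import *
W=shot("wrist","w23");s=read_state(); print(s["clock"],s["eef_pos"],s["tool_rot"],s["force"],s["qpos"][6])
d=s["eef_pos"][:2]-np.array([654.8,32.9]); print(np.linalg.norm(d),np.degrees(np.arctan2(d[1],d[0])))
E
```

```text
27.45 [546.66171405 134.79087367 112.81585061] [-1.57444126e+00  1.05751493e-03  2.38645171e+00] [-0.11673488  0.10660109 -0.59069631] -2.050292701971087
148.5787300560287 136.7037864758749
```

View pics/w23.png

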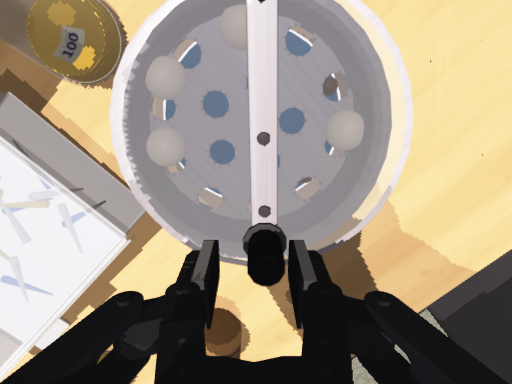

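>>> {"fn": "servo_tool", "kwargs": {
  "increments": [
    {"dx": 0.2,"dy": 0.2,"dz": 0,"ax": 0,"ay": 0,"az": -0.02,"claw": 0.2},
    {"dx": 0.4,"dy": 0.4,"dz": 0,"ax": 0,"ay": 0,"az": -0.04,"claw": 0.2},
    {"dx": 0.6,"dy": 0.6,"dz": 0,"ax": 0,"ay": 0,"az": -0.05,"claw": 0.2},
    {"dx": 0.8,"dy": 0.8,"dz": 0,"ax": 0,"ay": 0,"az": -0.05,"claw": 0.2},
    {"dx": 0.8,"dy": 0.8,"dz": 0,"ax": 0,"ay": 0,"az": -0.05,"claw": 0.2}
  ]
}}

```text
clock: 27.87
eef_pos: [553.4, 141.5, 111.4]
tool_rot: [-1.571, 0.0, 2.333]
force: [0.3, 0.4, 0.2]
width: 34.3
```

>>> {"fn": "servo_tool", "kwargs": {
  "increments": [
    {"dx": 0.1,"dy": 0.1,"dz": 0,"ax": 0,"ay": 0,"az": -0.01,"claw": 0.2},
    {"dx": 0.2,"dy": 0.2,"dz": 0,"ax": 0,"ay": 0,"az": -0.02,"claw": 0.2},
    {"dx": 0.2,"dy": 0.2,"dz": 0,"ax": 0,"ay": 0,"az": -0.02,"claw": 0.2}
  ]
}}

```text
clock: 28.12
eef_pos: [555.2, 143.3, 111.3]
tool_rot: [-1.571, 0.0, 2.312]
force: [0.1, 0.4, -0.3]
width: 34.6
```

```bash
python3 - <<'E'
from h import *
W=shot("wrist","w24");s=read_state(); print(s["clock"],s["eef_pos"],s["tool_rot"],s["force"],s["qpos"][6])
d=s["eef_pos"][:2]-np.array([654.8,32.9]); print(np.linalg.norm(d),np.degrees(np.arctan2(d[1],d[0])))
E
```

```text
28.1667 [555.04548714 143.27435661 111.23376827] [-1.57069860e+00  6.85833996e-05  2.31240875e+00] [-1.08228813  0.46472487  0.52746152] -2.125291624566343
148.77318788366173 132.1067518925852
```

View pics/w24.png

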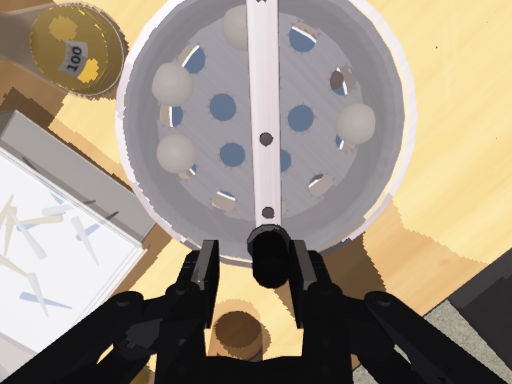

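>>> {"fn": "servo_tool", "kwargs": {
  "increments": [
    {"dx": 0.1,"dy": 0.1,"dz": 0,"ax": 0,"ay": 0,"az": -0.01,"claw": 0.2},
    {"dx": 0.2,"dy": 0.2,"dz": 0,"ax": 0,"ay": 0,"az": -0.02,"claw": 0.2},
    {"dx": 0.2,"dy": 0.2,"dz": 0,"ax": 0,"ay": 0,"az": -0.02,"claw": 0.2}
  ]
}}

```text
clock: 28.42
eef_pos: [557.2, 145.4, 111.3]
tool_rot: [-1.571, 0.0, 2.292]
force: [0.4, 0.3, -0.6]
width: 33.9
```

>>> {"fn": "servo_tool", "kwargs": {
  "increments": [
    {"dx": 0.1,"dy": 0.1,"dz": 0,"ax": 0,"ay": 0,"az": -0.01,"claw": 0.2},
    {"dx": 0.1,"dy": 0.1,"dz": 0,"ax": 0,"ay": 0,"az": -0.01,"claw": 0.2},
    {"dx": 0.1,"dy": 0.1,"dz": 0,"ax": 0,"ay": 0,"az": -0.01,"claw": 0.2}
  ]
}}

```text
clock: 28.67
eef_pos: [557.4, 145.5, 111.2]
tool_rot: [-1.569, -0.0, 2.282]
force: [-2.3, -2.4, 2.1]
width: 34.4
```

>>> {"fn": "servo_tool", "kwargs": {
  "increments": [
    {"dx": 0.1,"dy": 0.1,"dz": 0,"ax": 0,"ay": 0,"az": -0.01,"claw": 0.2},
    {"dx": 0.1,"dy": 0.1,"dz": 0,"ax": 0,"ay": 0,"az": -0.01,"claw": 0.2},
    {"dx": 0.1,"dy": 0.1,"dz": 0,"ax": 0,"ay": 0,"az": -0.01,"claw": 0.2}
  ]
}}

```text
clock: 28.92
eef_pos: [557.6, 145.4, 111.1]
tool_rot: [-1.567, -0.0, 2.271]
force: [-4.3, -5.4, 2.8]
width: 34.1
```

>>> {"fn": "servo_tool", "kwargs": {
  "increments": [
    {"dx": -0.35,"dy": -0.35,"dz": 0,"ax": 0,"ay": 0,"az": 0,"claw": 0.2},
    {"dx": -0.5,"dy": -0.5,"dz": 0,"ax": 0,"ay": 0,"az": 0,"claw": 0.2},
    {"dx": -0.5,"dy": -0.5,"dz": 0,"ax": 0,"ay": 0,"az": 0,"claw": 0.2},
    {"dx": -0.5,"dy": -0.5,"dz": 2,"ax": 0,"ay": 0,"az": 0,"claw": 0.2},
    {"dx": -0.5,"dy": -0.5,"dz": 5,"ax": 0,"ay": 0,"az": 0,"claw": 0.2},
    {"dx": -0.5,"dy": -0.5,"dz": 9,"ax": 0,"ay": 0,"az": 0,"claw": 0.2},
    {"dx": -0.5,"dy": -0.5,"dz": 13,"ax": 0,"ay": 0,"az": 0,"claw": 0.2},
    {"dx": -0.5,"dy": -0.5,"dz": 13,"ax": 0,"ay": 0,"az": 0,"claw": 0.2}
  ]
}}

```text
clock: 29.58
eef_pos: [559.1, 142.5, 248.8]
tool_rot: [-1.584, 0.006, 2.272]
force: [1.7, -1.6, 0.5]
width: 34.1
```

```bash
python3 - <<'E'
from h import *
W=shot("wrist","w25");shot("scene","s25");shot("side","sd25");s=read_state(); print(s["clock"],s["eef_pos"],s["force"])
crop("s25",200,150,440,320,3.2,"s25c");crop("sd25",170,90,350,260,4,"sd25c")
E
```

```text
29.7333 [554.01102485 143.15421859 241.49523866] [-0.79957199  0.15546015  0.52853087]
```

View pics/w25.png

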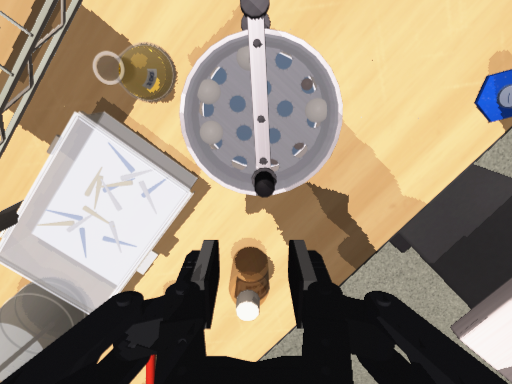

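View pics/s25c.png

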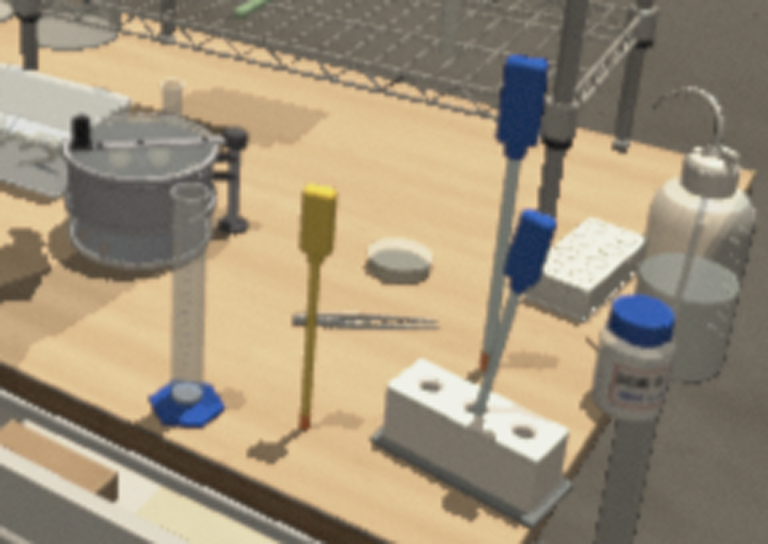

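View pics/sd25c.png

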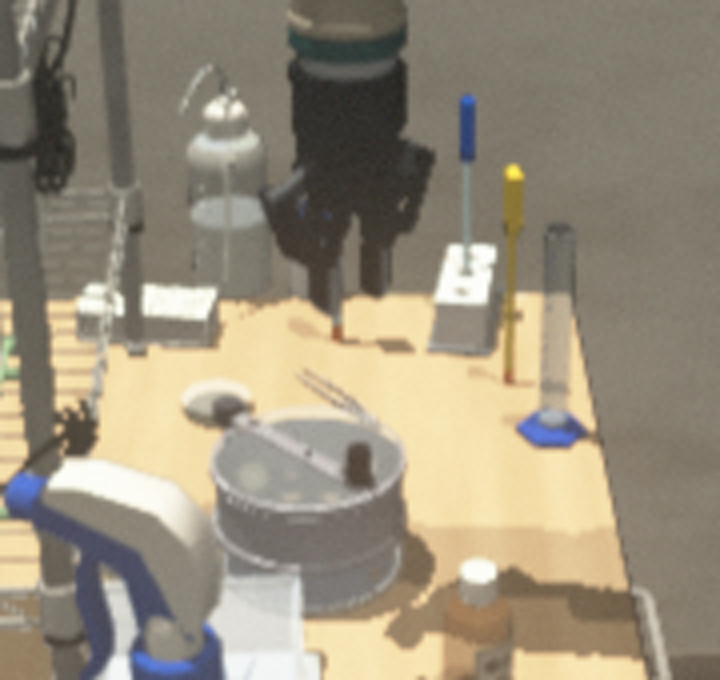

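```bash
python3 - <<'E'
from h import *
import pickle
W=pickle.load(open("pics/w25.pkl","rb"))
for p in((257.5,43),(261,119),(263.5,161)):
    d=onz(W,*p,100)[:2]-[654.8,32.9]; print(np.linalg.norm(d),np.degrees(np.arctan2(d[1],d[0]))%360)
crop("w25",170,20,350,200,4,"w25c")
E
```

```text
31.233573438827225 135.86640222350005
92.83252813084142 134.1533847133539
130.80074013356455 134.12910743728986
```

View pics/w25c.png

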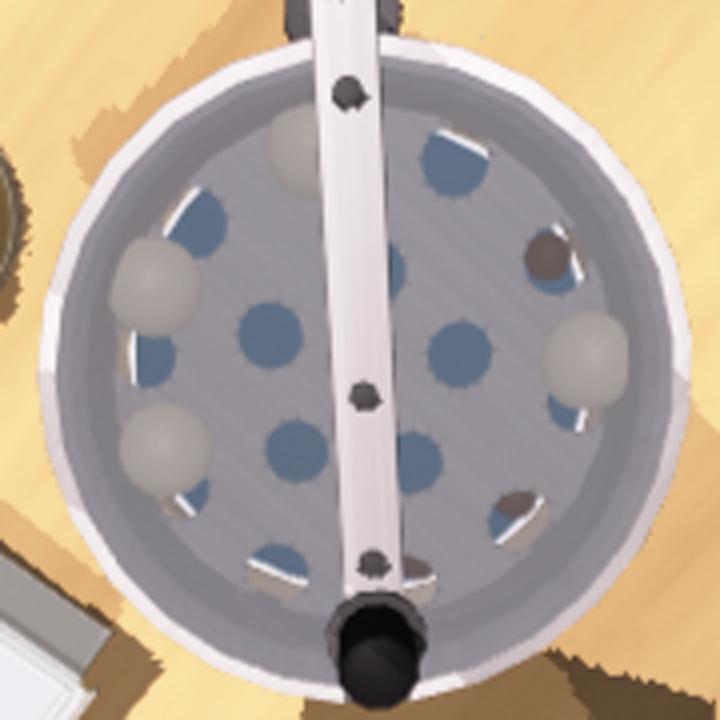

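```bash
python3 -c "
from cell import *
print(finish_job(), read_state()['clock'])"
```

```text
the job is handed in; nothing more can be done
the job is handed in; nothing more can be done
```

I finished the job and handed it in at about 30 s on the clock; it reported no verdict.

I swung the cover aside by its knob to about 1.94 rad. I then took the smaller blue rod from the middle bore and stirred anticlockwise, about four turns in all. One turn came first, then about a turn that worked each of the three worn balls into an outer hole, then just over two smooth turns at about 32 mm radius. After that I put the rod back in the middle bore and swung the cover shut until it met its stop, at about 7 N.

**Last checks:**
- **Balls:** the last wrist picture shows four white balls on the screen and three brown ones below it in the pan.
- **Cover:** the strap reads 134.1°, against 133.7° expected when shut. That agrees within measuring error.
- **Other things on the bench:** none looks moved in the pictures.

**What was not perfect:**
- **Hard touch on the stand:** the rod's foot hit the bore's edge on the way in, and the force at the wrist read about 44 N for a moment. That was the rod pressing, not the gripper's body. The rod slid about 12 mm in the grip; I lowered it to the floor of the bore before letting go.
- **Rod lean:** it stands in its bore leaning about 0.12 rad. That is within the 0.15 rad a bore allows, but more than at the start.
- **Uneven stirring:** the stirring radius varied by a few millimetres, and the targeted pushes included short outward strokes, one of them slightly clockwise.

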